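# Lay out the milling kit

### The job

Lay out the milling kit: push each porcelain grinding ball along the curved draining track to the pocket in its exit gap, lift it out there and set it in a ball seat of the kit tray, one ball to a seat. Lay every spatula flat in the tray's bay, side by side along the tray (none on top of another), all with their blades pointing to the tray's far end, away from you. Do not knock over the small amber bottles.

Things in the scene. Friction and masses are not known exactly. Their poses are not given: they have to be found in the camera images.
- track: Fixed curved draining track, 75 mm tall: grey floor, aluminium walls. Origin: on the counter at the centre of its arc; z up. The channel's centre line is an arc of radius 150 mm about the origin, from a closed end wall at +92 deg (from +x to +y) round to -40 deg. Floor 20 mm up, 64 mm wide; balls' centres run at 48 mm. A 6 mm ridge on the floor at +71 deg keeps balls off the end wall, with 40 mm free behind.
- slot_end (a point): End of the arc (-40 deg), on the channel's centre line, 48 mm above the counter; axes as the track's. Along the whole arc lips (71 to 75 mm above the counter) leave a slot 46 mm wide: no ball can be lifted out there, but closed fingers fit down it to push. Beyond, the track runs straight on along the tangent for 76 mm, 48 mm wide, with 5 mm curbs only: the exit gap.
- pocket (a point): Centre of a ball resting in the exit pocket, 43 mm above the counter; axes as the track's. The pocket is a 32 mm square recess in the exit gap's floor, 40 mm straight on from the arc's end; an end stop 55 mm tall stands 30 mm past its centre. A ball pushed along drops 5 mm into it and stays; there it can be gripped across the track from above.
- kit: Fixed grey kit tray, 208 mm (x) by 214 mm (y). Origin: on the counter, near the tray's centre; +x is its far end (away from the robot), z up. Along its +y side a raised strip, 44 mm wide, 24 mm tall, has three square ball seats 32 mm wide, 66 mm apart along x; the rest is the flat spatula bay.
- bay (a point): Centre of the spatula bay's floor, 4 mm above the counter; axes as the kit tray's. The bay is 200 mm long (x) by 150 mm wide (y) inside, its rim stands 10 mm above its floor. Room for three spatulas side by side, about 43 mm apart.
- seat1 (a point): Centre of a ball that rests in ball seat 1 of the kit tray (23 mm above the strip's top, 47 mm above the counter); seat 1 is nearest the robot, then 2, 3. A resting ball sinks 5 mm into the seat.
- seat2 (a point): Centre of a ball that rests in ball seat 2 of the kit tray (23 mm above the strip's top, 47 mm above the counter); seat 1 is nearest the robot, then 2, 3. A resting ball sinks 5 mm into the seat.
- seat3 (a point): Centre of a ball that rests in ball seat 3 of the kit tray (23 mm above the strip's top, 47 mm above the counter); seat 1 is nearest the robot, then 2, 3. A resting ball sinks 5 mm into the seat.
- ball1_center (a point): Centre of a white porcelain grinding ball, 56 mm across, about 0.24 kg, at first in the channel of the curved track. Two or three are present. All alike. Smooth glaze (friction about 0.35), rolls freely; its axes mean nothing.
- ball2_center (a point): Centre of a white porcelain grinding ball, 56 mm across, about 0.24 kg, at first in the channel of the curved track. Two or three are present. All alike. Smooth glaze (friction about 0.35), rolls freely; its axes mean nothing.
- ball3_center (a point): Centre of a white porcelain grinding ball, 56 mm across, about 0.24 kg, at first in the channel of the curved track. Two or three are present. All alike. Smooth glaze (friction about 0.35), rolls freely; its axes mean nothing.
- spatula1_mid (a point): Middle of a spatula 150 mm long, 6 mm above its underside; x points to its blade, z up. Black handle 16 mm wide, 12 mm thick, from 75 mm behind this point to 20 mm ahead of it; then a steel blade 26 mm wide, 4 mm thick, 55 mm long. About 60 g. It can be gripped across here. Two or three are present, on the counter.
- spatula1_tip (a point): End of that spatula's blade, 75 mm ahead of its middle.
- spatula2_mid (a point): Middle of a spatula 150 mm long, 6 mm above its underside; x points to its blade, z up. Black handle 16 mm wide, 12 mm thick, from 75 mm behind this point to 20 mm ahead of it; then a steel blade 26 mm wide, 4 mm thick, 55 mm long. About 60 g. It can be gripped across here. Two or three are present, on the counter.
- spatula2_tip (a point): End of that spatula's blade, 75 mm ahead of its middle.
- spatula3_mid (a point): Middle of a spatula 150 mm long, 6 mm above its underside; x points to its blade, z up. Black handle 16 mm wide, 12 mm thick, from 75 mm behind this point to 20 mm ahead of it; then a steel blade 26 mm wide, 4 mm thick, 55 mm long. About 60 g. It can be gripped across here. Two or three are present, on the counter.
- spatula3_tip (a point): End of that spatula's blade, 75 mm ahead of its middle.
- bottle_a: Bystander: amber glass bottle with a screw cap, 48 mm across, 100 mm tall; origin at the centre of its underside. Leave it alone.
- bottle_b: Bystander: amber glass bottle with a screw cap, 44 mm across, 85 mm tall; origin at the centre of its underside. Leave it alone.
- bottle_c: Bystander: amber glass bottle with a screw cap, 40 mm across, 75 mm tall; origin at the centre of its underside. Leave it alone.
Things that resemble listed ones, but are neither listed nor needed, are in the scene too. What is shaped like the part that bears spatula3_mid but pink is not meant.

How it is judged:
By the outcome, as a careful person would: the job done as asked, in the order asked, and still so for the second after the job is handed in, with the robot touching nothing.
Of ball1, ball2, ball3 only 2 to 3 are there at a start; the rules pass over those that are not, and their reading is None.
Of spatula1, spatula2, spatula3 only 2 to 3 are there at a start; the rules pass over those that are not, and their reading is None.
At some moment in a run one of spatula1, spatula2, spatula3 may be knocked a few centimetres aside while the robot is not near it.
It also fails if it takes over 210 s, if anything falls off the work surface, if the arm or the gripper's body presses on something with over 40 N, if the wrist force passes 120 N, or if a joint passes its speed limit or range.

### The arm

A 6-joint arm with a two-finger parallel gripper is mounted at the origin on the work surface. World frame = base frame: x ahead of the robot, y to its left, z up, the work surface at z = 0. Lengths are in m, angles in degrees, forces in N, time in s.
With the tool pointing down it reaches from about 0.4 to 0.825 m from the base axis. Payload 7 kg.
Tool frame: the origin (TCP) lies midway between the tips of the shut fingers; the grasp point (between the pads) lies 19 mm behind it; z points along the fingers, y is the line along which they close (so a half turn about z gives the same grasp; the last joint's range is limited). The gripper opens to 88 mm and grips with 3 to 60 N. Pads are 19 mm wide; open, the fingers measure 130 mm over their backs; the gripper's body (78 mm by 193 mm) begins 47 mm behind the grasp point.
Start: joints at [-50.185, 20.546, 0.682, 0, -70.136, -16.507], TCP at [0.267, -0.62, 0.227] pointing down, gripper open.
Joint ranges: [-176.03, 176.03], [-82.01, 121.73], [-58.28, 71.71], [-173.87, 95.51], [-174.79, -0.11], [-173.66, 173.66]. Speed limits (degrees/s): [136.94, 136.94, 172.46, 180, 180, 180].

### API

Orientations are given as [roll, pitch, yaw] about the fixed x, y, z axes, in that order (R = Rz(yaw) Ry(pitch) Rx(roll)).
In Python, from plant import r, eyes, workorder gives the robot as it stands.
- The arm moves only by the tool step_arm, never from a script. Its argument "plan" is a list of rows, each a list of 5 numbers: the shift along the tool's x, y, z each as a share of 25 cm, from -1 to 1, then the turn about the tool's z as a share of 60 degrees, from -1 to 1, then the finger opening in mm, from 0 to 87.6. In form: [[x, y, z, turn, jaw], ...]. A call has 1 to 12 rows; each row is the pose to reach, as a shift and turn from the pose commanded when the call began, along the tool's axes at that moment; what a row does not reach only later rows make up. A row lasts 1/12 s, in which the tool goes at most 41.7 mm and 7.16 degrees, less where a joint would pass 70% of its speed; a pose out of reach is approached as far as the arm can. A call with a number of a shift or a turn outside -1 to 1 is refused whole. A call with a gripper value outside its range is refused whole. The fingers move at their own pace and stop on an object; "newtons" is the grip in N (left out, the last holds). Time passes only in rows, so rows that repeat a pose let the fingers close. It gives the time, the measured TCP pose, the force, the opening and the grip force at its end, in the units of the state.
- r.get_state(): the state, without advancing time (a new reading comes with each control period).
- eyes.capture(name): name is "scene" or "top" or "wrist"; returns the picture (400x640x3 uint8, red, green, blue); there is no depth.
- eyes.camera_model(name): a dict with "fov_y" (degrees; the focal length in pixels is half the picture's height over the tangent of half this angle, whatever the lens; pixels are square), "cx", "cy" (the principal point, pixels), "world_to_cam" (4x4, takes a point from world to camera coordinates); the wrist camera has in their place "hand_eye" (4x4, takes a point from camera to tool coordinates, whose origin is the TCP and whose axes are the flange's). Camera axes: x right, y up, looking along -z (the intrinsics and any distortion apply to the point x, -y, -z); pixel columns grow to the right and rows downward; lengths in m; the calibration is good to about 2 mm. A picture is of the moment at which its call begins: read the wrist's pose just before it. camera_model takes no time and is no camera call.
- workorder.close_job(): hands the job in; it is judged then, once.
The state is a dict: "time_s": time; "joints": joint angles; "qd": joint speeds; "joint_torque": joint torques, N m; "tcp_pos": TCP position; "eef_rot": TCP orientation; "contact_force": force on the tool from outside, world axes, zero at the start; "moment": the same for the moment, N m; "gripper_width": finger opening in m; "gripper_force": force on a finger pad.
Only numpy, scipy, OpenCV 4.12 (cv2) and the standard library are available. Lean on these libraries where they do the work, as an engineer would, in place of code of your own. Each camera call takes 0.05 s, during which the arm holds its last target. There are 200 camera calls.

## Working session

There is one attempt and no reset: what is moved stays moved. The work goes in short steps, Python scripts to look and compute and a tool call to move; the robot and the scene stay as the last step left them, time stands still between calls to the robot, and variables do not carry over. Pictures are saved under pics/ and viewed, at most 14 in all, crops included, and the job is handed in when it is done.

Besides the shell and the picture viewer there is one more tool, called as a command line: name --pt "numbers of a row" for each row, then --argument value for the rest. step_arm: Moves the arm, as the interface text tells. Its arguments: {"type":"object","properties":{"plan":{"type":"array"},"newtons":{"type":"number"}},"required":["plan"]}

```bash
ls; mkdir -p pics
python3 - <<'E'
from plant import r, eyes, workorder
import cv2
s=r.get_state(); print(s['time_s'],s['tcp_pos'],s['eef_rot'],s['gripper_width'],s['contact_force'])
for n in ['scene','top']:
    cv2.imwrite(f'pics/{n}0.png',cv2.resize(eyes.capture(n)[:,:,::-1],(800,500)))
for n in ['scene','top','wrist']: print(n,eyes.camera_model(n))
E
```

```text
pics
0.0 [ 0.2668714  -0.61947032  0.22564806] [ 1.79906513e+02 -9.01269171e-03 -1.56697646e+02] 0.08766310234213588 [-0.28564072  0.3938672   0.63657757]
scene {'fov_y': 54.898678540582175, 'cx': 315.4727496334812, 'cy': 198.55435625414114, 'world_to_cam': array([[-0.33978148,  0.94041608,  0.01288939,  0.24585924],
       [-0.68097666, -0.25545004,  0.6863061 ,  0.29040277],
       [ 0.64870589,  0.22441672,  0.7271986 , -1.62163888],
       [ 0.        ,  0.        ,  0.        ,  1.        ]])}
top {'fov_y': 53.21882572912486, 'cx': 325.81383722682483, 'cy': 201.36752116975072, 'world_to_cam': array([[-0.00451612, -0.99998788,  0.00196182, -0.08785163],
       [ 0.99888276, -0.00441882,  0.04705005, -0.53139847],
       [-0.04704081,  0.00217211,  0.99889061, -1.12394088],
       [ 0.        ,  0.        ,  0.        ,  1.        ]])}
wrist {'fov_y': 58.66452622926498, 'cx': 323.19179326925473, 'cy': 204.1051409693014, 'hand_eye': array([[-7.10280807e-04,  9.51834973e-01,  3.06609979e-01,
         8.23187553e-02],
       [ 9.99999322e-01,  3.93009618e-04,  1.09650713e-03,
         1.29106683e-03],
       [ 9.23193160e-04,  3.06610550e-01, -9.51834607e-01,
        -1.57710148e-01],
       [ 0.00000000e+00,  0.00000000e+00,  0.00000000e+00,
         1.00000000e+00]])}
```

View pics/top0.png

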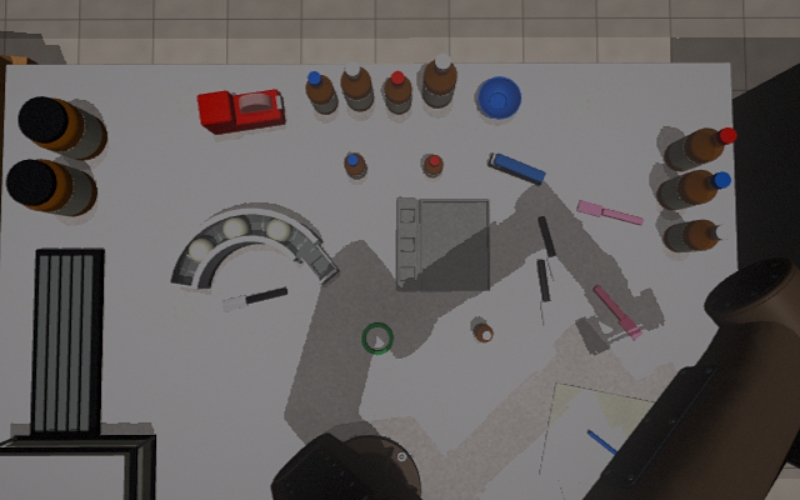

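View pics/scene0.png

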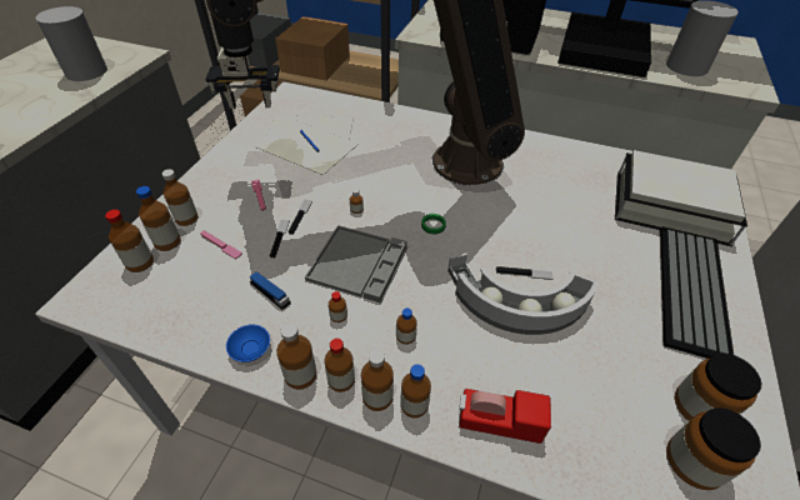

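Top view: track with three balls at about (200,250), (236,228), (278,230). Tray spans (397,198) to (490,291). Three black spatulas sit at (255,299), (546,236) and (543,280). The small bottles are at (355,165), (433,165) and (483,332). Next I'll enlarge this region.

```bash
cat > h.py <<'E'
from plant import r, eyes, workorder
import numpy as np, cv2
from scipy.spatial.transform import Rotation as R
def K(m): 
    f=200/np.tan(np.radians(m['fov_y']/2)); return np.array([[f,0,m['cx']],[0,f,m['cy']],[0,0,1]])
def toolT(s=None):
    s=s or r.get_state(); T=np.eye(4); T[:3,:3]=R.from_euler('xyz',s['eef_rot'],degrees=True).as_matrix(); T[:3,3]=s['tcp_pos']; return T
def w2c(name,T=None):
    m=eyes.camera_model(name)
    return (m['world_to_cam'] if name!='wrist' else np.linalg.inv((toolT() if T is None else T)@m['hand_eye'])),K(m)
F=np.diag([1,-1,-1,1.])
def unproj(name,px,z,T=None):
    W,k=w2c(name,T); C=np.linalg.inv(F@W); px=np.atleast_2d(px).astype(float)
    d=(C[:3,:3]@np.linalg.inv(k)@np.c_[px,np.ones(len(px))].T).T; o=C[:3,3]
    return o+d*((z-o[2])/d[:,2])[:,None]
def proj(name,P,T=None):
    W,k=w2c(name,T); P=np.atleast_2d(P); c=(F@W@np.c_[P,np.ones(len(P))].T)[:3]; p=k@c; return (p[:2]/p[2]).T
def shot(name,out,box=(0,0,640,400),sc=1.25):
    T=toolT(); im=eyes.capture(name)[:,:,::-1]; x0,y0,x1,y1=box
    cv2.imwrite('pics/raw_'+out,im); np.save('pics/'+out+'.npy',T)
    cv2.imwrite('pics/'+out,cv2.resize(im[y0:y1,x0:x1],None,fx=sc,fy=sc,interpolation=cv2.INTER_CUBIC)); return im,T
E
python3 -c "
from h import *
shot('top','topc.png',(130,120,460,285),2.4)"
```

```text
(no output)
```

View pics/topc.png

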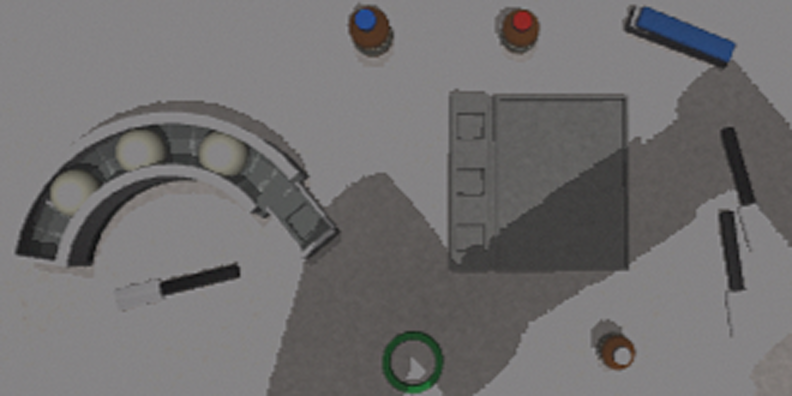

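Run:
```python
from h import *
np.set_printoptions(precision=4,suppress=True)
c=lambda p: np.array(p)/2.4+[130,120]
def show(n,p,z): print(n,unproj('top',c(p),z)[:,:2].tolist())
b=unproj('top',c([(74,191),(141,150),(222,153)]),.048)[:,:2]; print('balls',b)
show('pocket',[(307,221)],.015)
show('endwall out/in',[(18,255),(92,264)],.075)
show('tray',[(450,92),(628,94),(628,270),(449,270)],.014)
show('seats',[(470,126),(470,182),(470,237)],.022)
show('L hend,hfront,tip',[(239,270),(160,290),(117,300)],.008)
show('U',[(727,128),(750,204)],.01)
show('D',[(727,211),(739,291)],.01)
show('bottles',[(365,18),(522,18),(622,355)],.09)
# track fit: overlay arc
p=unproj('top',c([(307,221)]),.015)[0,:2]
from scipy.optimize import least_squares
def f(v):
    o=v[:2]; a=v[2]; e=a-np.radians(40); u=np.array([np.cos(e),np.sin(e)]); t=np.array([np.sin(e),-np.cos(e)])
    return np.r_[np.linalg.norm(b-o,axis=1)-.15, o+.15*u+.04*t-p]
s=least_squares(f,[p[0]-.1,p[1]+.2,0]); print('track',s.x[:2],np.degrees(s.x[2]),s.fun)
d=b-s.x[:2]; print('ball ang',np.degrees(np.arctan2(d[:,1],d[:,0])-s.x[2]))
```

```text
balls [[0.5363 0.3646]
 [0.5832 0.2882]
 [0.5793 0.195 ]]
pocket [[0.5013127129153893, 0.1024900393017508]]
endwall out/in [[0.46353588590914335, 0.41488814067684987], [0.4531310030466272, 0.33217860469414795]]
tray [[0.6541535963445505, -0.0670206987476188], [0.6508640907928266, -0.2790054947433064], [0.4417878562088786, -0.2764380199653814], [0.4427550843295373, -0.06509282322917379]]
seats [[0.6124260029641919, -0.09063059092183862], [0.5462090884597148, -0.09033139175674135], [0.4815287694229958, -0.0900391356527107]]
L hend,hfront,tip [[0.443710867719874, 0.18408809762471304], [0.42050425500942035, 0.27747445262704806], [0.408939968117384, 0.328229016336259]]
U [[0.6101528813197166, -0.39737006477235126], [0.5192719564761805, -0.42317661811183493]]
D [[0.5110681749718342, -0.3956711369061995], [0.41626127044806893, -0.4082617224624283]]
bottles [[0.7257207533996406, 0.026047777966834745], [0.7250106628355906, -0.1489907854827344], [0.3512086933377756, -0.2560649000263372]]
track [0.4399 0.2471] -12.049631835731294 [ 0.002  -0.0009 -0.0012 -0.0007  0.0017]
ball ang [62.6924 28.0779 -8.4186]
```

Everything needed is now located: the track fit has about 2 mm residual and the tray is nearly axis-aligned. I'll do the spatulas first, since gripping them would clash with seated balls. First move is above the upper-right spatula.

```bash
cat >> h.py <<'E'
def goals(*G,start=None):
    """print shares for successive calls to world goals (x,y,z,yaw), tool down"""
    s=r.get_state(); p=np.array(s['tcp_pos']); y=s['eef_rot'][2]
    for g in G:
        x,yy,z,w=g; a=np.radians(y); d=np.array([x,yy,z])-p
        t=np.array([d[0]*np.cos(a)+d[1]*np.sin(a), d[0]*np.sin(a)-d[1]*np.cos(a), -d[2]])/.25
        turn=-((w-y)/60)   # tool z is down
        print(np.round(t,3).tolist(),'turn',round(turn,3),'dist mm',round(1000*np.linalg.norm(d)))
        p=np.array([x,yy,z]); y=w
def handles(T,im,z=.012):
    """dark elongated blobs in wrist image -> centre,heading,length"""
    m=(im.max(2)<38).astype(np.uint8); m=cv2.morphologyEx(m,cv2.MORPH_OPEN,np.ones((3,3)))
    n,l,st,_=cv2.connectedComponentsWithStats(m)
    for i in range(1,n):
        if st[i,4]<250: continue
        c=cv2.findContours((l==i).astype(np.uint8),0,1)[0][0][:,0].astype(float)
        P=unproj('wrist',c,z,T)[:,:2]; (cx,cy),(w,h),ang=cv2.minAreaRect((P*1000).astype(np.float32))
        if w<h: w,h,ang=h,w,ang+90
        print('blob c',round(cx),round(cy),'size',round(w),round(h),'axis',round((ang+90)%180-90,1),'px',st[i,:4])
E
python3 -c "
from h import *
goals((.538,-.418,.15,-164.2))"
```

```text
[-1.315, 0.312, 0.303] turn 0.125 dist mm 346
```

step_arm --pt "-0.66 0.155 0.15 0.06 60" --pt "-0.66 0.155 0.15 0.125 60" --pt "-0.66 0.155 0.15 0.125 60" --pt "-0.66 0.155 0.15 0.125 60" --pt "-0.66 0.155 0.15 0.125 60"

```text
time_s: 0.57
tcp_pos: [0.4068, -0.5152, 0.187]
eef_rot: [179.9, -0.0, -164.0]
contact_force: [-1.0, -1.2, -0.5]
gripper_width: 0.0622
gripper_force: 0.0
```

step_arm --pt "-0.66 0.155 0.15 0 60" --pt "-0.66 0.155 0.15 0 60" --pt "-0.66 0.155 0.15 0 60" --pt "-0.66 0.155 0.15 0 60" --pt "-0.66 0.155 0.15 0 60" --pt "-0.66 0.155 0.15 0 60"

```text
time_s: 1.07
tcp_pos: [0.5534, -0.4345, 0.1495]
eef_rot: [179.9, -0.1, -164.0]
contact_force: [-0.2, -0.3, -0.7]
gripper_width: 0.0601
gripper_force: 0.0
```

```bash
python3 -c "
from h import *
s=r.get_state(); print(s['time_s'],s['tcp_pos'],s['eef_rot'])
im,T=shot('wrist','w1.png'); handles(T,im)"
```

```text
1.0667 [ 0.55340338 -0.43453098  0.14953815] [ 1.79895177e+02 -1.00723347e-01 -1.63993407e+02]
blob c 465 -399 size 92 15 axis 6.8 px [376  37  42 121]
blob c 565 -408 size 92 14 axis 15.6 px [339 158  19 101]
blob c 656 -472 size 63 24 axis -11.3 px [229 251  34  53]
blob c 620 -346 size 63 24 axis 41.8 px [385 251  32  53]
blob c 618 -198 size 191 117 axis -74.1 px [434 263 206 104]
blob c 698 -395 size 675 157 axis -74.1 px [  0 265 640 135]
blob c 742 -679 size 35 9 axis -74.1 px [  5 301  35   9]
blob c 703 -350 size 76 15 axis 68.3 px [331 333  64  34]
```

View pics/w1.png

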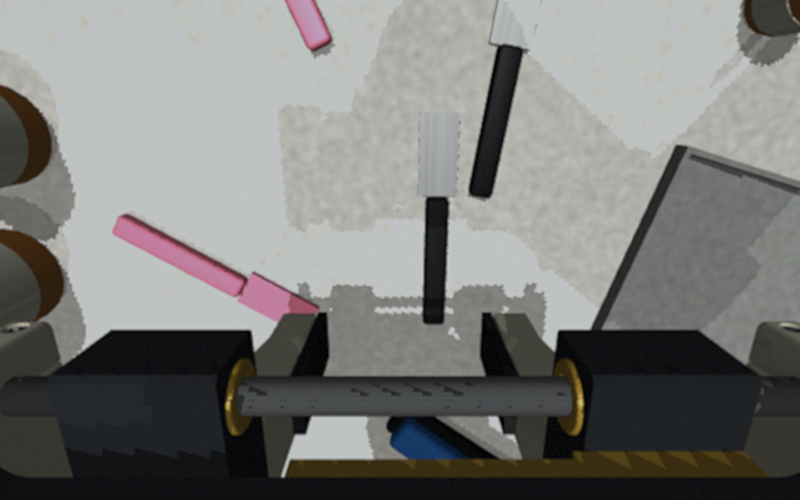

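Wrist view: the target handle runs (437,200)–(433,320) with its blade at the top, and the second spatula is at (495,120). The fixes agree with the top camera, so I'll grasp.

```bash
python3 -c "
from h import *
goals((.5385,-.4154,.004,-164.4),(.5385,-.4154,.12,-164.4),(.545,-.36,.12,-109.4),(.547,-.30,.12,-54.4),(.547,-.242,.12,0),(.547,-.242,.011,0))"
```

```text
[0.03, 0.093, 0.585] turn 0.006 dist mm 148
[-0.0, 0.0, -0.464] turn -0.0 dist mm 116
[-0.085, 0.206, -0.0] turn -0.917 dist mm 56
[-0.229, 0.072, -0.0] turn -0.917 dist mm 60
[-0.189, -0.135, -0.0] turn -0.907 dist mm 58
[0.0, 0.0, 0.436] turn -0.0 dist mm 109
```

step_arm --pt "0.03 0.093 0.15 0.006 36" --pt "0.03 0.093 0.3 0.006 36" --pt "0.03 0.093 0.42 0.006 36" --pt "0.03 0.093 0.52 0.006 36" --pt "0.03 0.093 0.58 0.006 36" --pt "0.03 0.093 0.58 0.006 36" --pt "0.03 0.093 0.58 0.006 0" --pt "0.03 0.093 0.58 0.006 0" --pt "0.03 0.093 0.58 0.006 0" --pt "0.03 0.093 0.58 0.006 0" --newtons 25

```text
time_s: 1.95
tcp_pos: [0.5387, -0.4171, 0.0084]
eef_rot: [-179.9, 0.1, -164.6]
contact_force: [0.2, -0.6, 3.4]
gripper_width: 0.0151
gripper_force: 25.1
```

step_arm --pt "0 0 0 0 0" --pt "0 0 -0.1 0 0" --pt "0 0 -0.25 0 0" --pt "0 0 -0.4 0 0" --pt "0 0 -0.46 0 0" --pt "0 0 -0.46 0 0"

```text
time_s: 2.45
tcp_pos: [0.5406, -0.4179, 0.1278]
eef_rot: [-179.6, 0.4, -164.5]
contact_force: [-0.3, 0.3, -0.9]
gripper_width: 0.0154
gripper_force: 25.0
```

step_arm --pt "-0.02 0.05 0 -0.1 0" --pt "-0.04 0.1 0 -0.22 0" --pt "-0.06 0.15 0 -0.34 0" --pt "-0.085 0.206 0 -0.46 0" --pt "-0.085 0.206 0 -0.58 0" --pt "-0.085 0.206 0 -0.7 0" --pt "-0.085 0.206 0 -0.82 0" --pt "-0.085 0.206 0 -0.917 0"

```text
time_s: 3.12
tcp_pos: [0.5445, -0.3607, 0.1214]
eef_rot: [180.0, 0.0, -109.1]
contact_force: [0.1, -0.5, 0.3]
gripper_width: 0.0155
gripper_force: 25.0
```

step_arm --pt "-0.06 0.02 0 -0.12 0" --pt "-0.12 0.04 0 -0.24 0" --pt "-0.18 0.06 0 -0.36 0" --pt "-0.229 0.072 0 -0.48 0" --pt "-0.229 0.072 0 -0.6 0" --pt "-0.229 0.072 0 -0.72 0" --pt "-0.229 0.072 0 -0.84 0" --pt "-0.229 0.072 0 -0.917 0"

```text
time_s: 3.78
tcp_pos: [0.5467, -0.3008, 0.1215]
eef_rot: [-180.0, 0.0, -54.1]
contact_force: [0.6, 0.4, -0.2]
gripper_width: 0.0155
gripper_force: 25.0
```

step_arm --pt "-0.05 -0.03 0 -0.12 0" --pt "-0.1 -0.07 0 -0.24 0" --pt "-0.15 -0.1 0 -0.36 0" --pt "-0.189 -0.135 0 -0.48 0" --pt "-0.189 -0.135 0 -0.6 0" --pt "-0.189 -0.135 0 -0.72 0" --pt "-0.189 -0.135 0 -0.84 0" --pt "-0.189 -0.135 0 -0.907 0" --pt "-0.189 -0.135 0 -0.907 0"

```text
time_s: 4.53
tcp_pos: [0.5467, -0.2429, 0.1215]
eef_rot: [-180.0, 0.0, 0.1]
contact_force: [-0.9, -0.5, -0.5]
gripper_width: 0.0152
gripper_force: 25.0
```

```bash
python3 -c "
from h import *
goals((.547,-.242,.02,0),(.547,-.242,.013,0))
im,T=shot('wrist','w2.png')"
```

```text
[0.001, -0.003, 0.406] turn 0.002 dist mm 102
[0.0, 0.0, 0.028] turn -0.0 dist mm 7
```

View pics/w2.png

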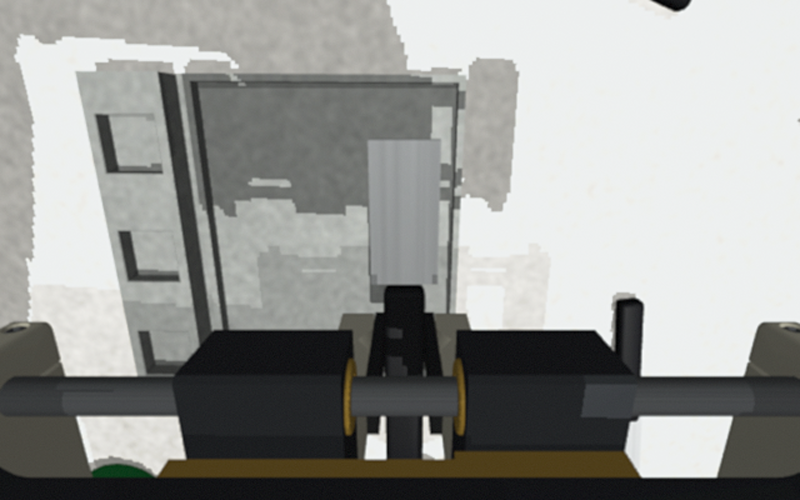

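The spatula is held straight over the bay with its blade to the far end (368–440, 140–285). Lowering and releasing.

step_arm --pt "0 0 0.12 0 0" --pt "0 0 0.25 0 0" --pt "0 0 0.35 0 0" --pt "0 0 0.4 0 0" --pt "0 0 0.42 0 0" --pt "0 0 0.433 0 0" --pt "0 0 0.433 0 0" --pt "0 0 0.433 0 28" --pt "0 0 0.433 0 28" --pt "0 0 0.433 0 28" --pt "0 0 0.38 0 28" --pt "0 0 0.2 0 28"

```text
time_s: 5.58
tcp_pos: [0.5432, -0.2423, 0.064]
eef_rot: [-179.9, 0.5, -0.2]
contact_force: [0.7, -0.6, -0.5]
gripper_width: 0.0279
gripper_force: 0.0
```

```bash
python3 -c "
from h import *
print(unproj('wrist',np.array([(195,83),(459,83)])/1.25,.010,np.load('pics/w2.png.npy')))
print(unproj('wrist',np.array([(128,143),(152,254)])/1.25,.022,np.load('pics/w2.png.npy')))
goals((.547,-.30,.16,-58),(.50,-.36,.16,-115),(.45,-.402,.16,-173.2))"
```

```text
[[ 0.64630778 -0.12312675  0.01      ]
 [ 0.64649134 -0.27230712  0.01      ]]
[[ 0.61411057 -0.08626749  0.022     ]
 [ 0.548666   -0.0884234   0.022     ]]
[0.016, 0.231, -0.384] turn 0.964 dist mm 112
[0.104, 0.287, -0.0] turn 0.95 dist mm 76
[0.237, 0.11, -0.0] turn 0.97 dist mm 65
```

```bash
python3 -c "
from h import *
goals((.45,-.402,.16,6.8))"
```

```text
[-0.371, 0.64, -0.384] turn -0.116 dist mm 208
```

step_arm --pt "0 0 -0.15 0 36" --pt "-0.09 0.16 -0.27 0 36" --pt "-0.18 0.32 -0.384 -0.06 36" --pt "-0.28 0.48 -0.384 -0.116 36" --pt "-0.37 0.64 -0.384 -0.116 36" --pt "-0.37 0.64 -0.384 -0.116 36" --pt "-0.37 0.64 -0.384 -0.116 36"

```text
time_s: 6.17
tcp_pos: [0.4516, -0.4071, 0.1659]
eef_rot: [179.9, -0.1, 6.6]
contact_force: [1.2, 0.2, 0.0]
gripper_width: 0.0358
gripper_force: 0.0
```

```bash
python3 -c "
from h import *
im,T=shot('wrist','w3.png'); handles(T,im)"
```

```text
blob c 520 -243 size 93 17 axis -0.4 px [125  24  25 119]
blob c 359 -417 size 165 61 axis -83.5 px [242 251 164  56]
blob c 291 -422 size 713 167 axis -83.6 px [  0 264 640 136]
blob c 336 -620 size 244 121 axis -83.5 px [395 265 245 102]
blob c 298 -134 size 64 7 axis -83.5 px [  7 301  63   7]
```

View pics/w3.png

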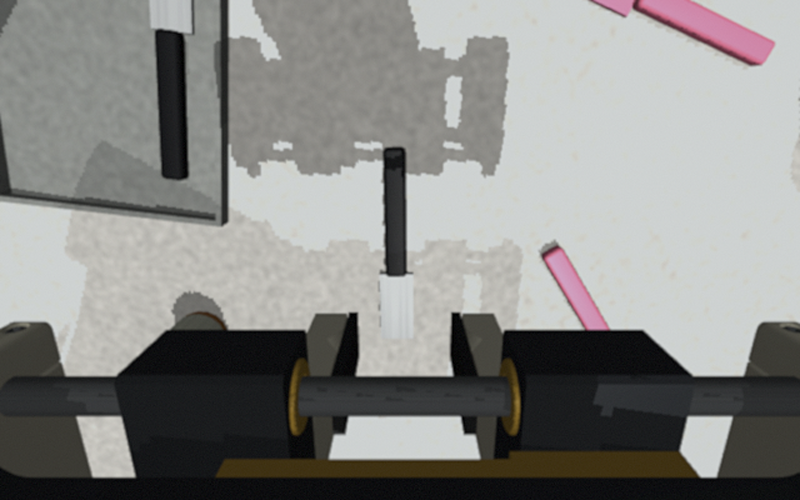

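The first spatula is flat in the bay, handle at (172,30–178). The target handle runs (395,148)–(397,272) with the blade below it.

```bash
python3 -c "
from h import *
P=unproj('wrist',np.array([(395,150),(397,273)])/1.25,.012,np.load('pics/w3.png.npy'))[:,:2]
d=P[1]-P[0];L=np.linalg.norm(d);u=d/L;m=P[0]+.075*u
print(P,L,np.degrees(np.arctan2(u[1],u[0])),m)
a=np.degrees(np.arctan2(u[1],u[0]))+180; x,y=m
a=(a+180)%360-180
goals((x,y,.004,a),(x,y,.12,a),(.46,-.36,.12,a-57),(.5,-.30,.12,a-115),(.547,-.23,.12,-150),(.547,-.199,.12,-180),(.547,-.199,.013,-180))"
```

```text
[[ 0.51015326 -0.39299013]
 [ 0.42132255 -0.40420682]] 0.08953608175272121 -172.80332361682838 [ 0.43574411 -0.4023858 ]
[-0.066, -0.02, 0.645] turn -0.009 dist mm 162
[0.0, 0.0, -0.464] turn -0.0 dist mm 116
[0.117, -0.156, -0.0] turn 0.95 dist mm 49
[-0.08, -0.277, -0.0] turn 0.967 dist mm 72
[-0.324, -0.093, -0.0] turn 0.703 dist mm 84
[-0.062, 0.107, -0.0] turn 0.5 dist mm 31
[-0.0, 0.0, 0.428] turn -0.0 dist mm 107
```

step_arm --pt "-0.066 -0.02 0.15 -0.009 36" --pt "-0.066 -0.02 0.3 -0.009 36" --pt "-0.066 -0.02 0.45 -0.009 36" --pt "-0.066 -0.02 0.56 -0.009 36" --pt "-0.066 -0.02 0.62 -0.009 36" --pt "-0.066 -0.02 0.645 -0.009 36" --pt "-0.066 -0.02 0.645 -0.009 36" --pt "-0.066 -0.02 0.645 -0.009 0" --pt "-0.066 -0.02 0.645 -0.009 0" --pt "-0.066 -0.02 0.645 -0.009 0" --pt "-0.066 -0.02 0.645 -0.009 0"

```text
time_s: 7.13
tcp_pos: [0.4381, -0.4004, 0.0042]
eef_rot: [179.9, -0.1, 7.4]
contact_force: [0.5, 0.6, 4.3]
gripper_width: 0.0154
gripper_force: 25.0
```

step_arm --pt "0 0 -0.1 0 0" --pt "0 0 -0.25 0 0" --pt "0 0 -0.4 0 0" --pt "0 0 -0.46 0 0" --pt "0 0 -0.46 0 0" --pt "0 0 -0.46 0 0"

```text
time_s: 7.63
tcp_pos: [0.4378, -0.4002, 0.1197]
eef_rot: [179.9, -0.2, 7.4]
contact_force: [0.1, -0.6, -1.5]
gripper_width: 0.0156
gripper_force: 25.0
```

step_arm --pt "0.03 -0.04 0 0.12 0" --pt "0.06 -0.08 0 0.24 0" --pt "0.09 -0.12 0 0.36 0" --pt "0.117 -0.156 0 0.48 0" --pt "0.117 -0.156 0 0.6 0" --pt "0.117 -0.156 0 0.72 0" --pt "0.117 -0.156 0 0.84 0" --pt "0.117 -0.156 0 0.95 0"

```text
time_s: 8.3
tcp_pos: [0.4603, -0.357, 0.1165]
eef_rot: [179.9, 0.1, -50.0]
contact_force: [0.7, -0.6, -0.0]
gripper_width: 0.0159
gripper_force: 25.0
```

step_arm --pt "-0.02 -0.07 0 0.12 0" --pt "-0.04 -0.14 0 0.24 0" --pt "-0.06 -0.21 0 0.36 0" --pt "-0.08 -0.277 0 0.48 0" --pt "-0.08 -0.277 0 0.6 0" --pt "-0.08 -0.277 0 0.72 0" --pt "-0.08 -0.277 0 0.84 0" --pt "-0.08 -0.277 0 0.967 0"

```text
time_s: 8.97
tcp_pos: [0.5, -0.2969, 0.1164]
eef_rot: [179.8, 0.0, -107.2]
contact_force: [0.3, 0.3, -0.1]
gripper_width: 0.0158
gripper_force: 25.0
```

```bash
python3 -c "
from h import *
goals((.547,-.199,.12,-160),(.547,-.199,.12,-180))"
```

```text
[-0.43, -0.063, -0.014] turn 0.879 dist mm 109
[-0.0, 0.0, -0.0] turn 0.333 dist mm 0
```

step_arm --pt "-0.1 -0.016 0 0.12 0" --pt "-0.2 -0.032 0 0.24 0" --pt "-0.3 -0.045 0 0.36 0" --pt "-0.43 -0.063 0 0.48 0" --pt "-0.43 -0.063 0 0.6 0" --pt "-0.43 -0.063 0 0.72 0" --pt "-0.43 -0.063 0 0.84 0" --pt "-0.43 -0.063 0 0.879 0"

```text
time_s: 9.63
tcp_pos: [0.5463, -0.1986, 0.1164]
eef_rot: [179.9, -0.1, -160.0]
contact_force: [-0.1, 0.1, -1.0]
gripper_width: 0.0156
gripper_force: 25.0
```

step_arm --pt "0 0 0 0.12 0" --pt "0 0 0 0.24 0" --pt "0 0 0 0.333 0" --pt "0 0 0 0.333 0" --pt "0 0 0 0.333 0"

```text
time_s: 10.05
tcp_pos: [0.5465, -0.199, 0.1169]
eef_rot: [180.0, -0.1, -179.4]
contact_force: [0.7, -1.0, -0.8]
gripper_width: 0.0156
gripper_force: 25.0
```

```bash
python3 -c "
from h import *
goals((.547,-.199,.0105,-180))"
```

```text
[-0.002, 0.0, 0.426] turn 0.009 dist mm 106
```

step_arm --pt "0 0 0.12 0.009 0" --pt "0 0 0.25 0.009 0" --pt "0 0 0.35 0.009 0" --pt "0 0 0.4 0.009 0" --pt "0 0 0.42 0.009 0" --pt "0 0 0.426 0.009 0" --pt "0 0 0.426 0.009 0" --pt "0 0 0.426 0.009 27" --pt "0 0 0.426 0.009 27" --pt "0 0 0.426 0.009 27" --pt "0 0 0.38 0.009 27" --pt "0 0 0.2 0.009 27"

```text
time_s: 11.05
tcp_pos: [0.5433, -0.1986, 0.0608]
eef_rot: [179.9, -0.5, 179.8]
contact_force: [0.1, -0.6, -0.4]
gripper_width: 0.027
gripper_force: 0.0
```

step_arm --pt "0 0 -0.15 0 40" --pt "0 0 -0.3 0 40" --pt "0 0 -0.45 0 40" --pt "0 0 -0.5 0 40"

```text
time_s: 11.38
tcp_pos: [0.5496, -0.1999, 0.1976]
eef_rot: [-179.9, 0.5, 179.9]
contact_force: [0.8, -0.0, -0.1]
gripper_width: 0.0397
gripper_force: 0.0
```

```bash
python3 -c "
from h import *
im,T=shot('wrist','w4.png'); handles(T,im)
goals((.47,0,.18,-127),(.426,.256,.18,-76.5))
shot('top','t2.png',(130,120,460,285),2.4)"
```

```text
blob c 514 -241 size 75 15 axis -0.3 px [271  99  17  80]
blob c 505 -197 size 50 14 axis -0.4 px [318 102  15  55]
blob c 506 79 size 36 8 axis 38.5 px [606 115  23  31]
blob c 663 -253 size 66 20 axis -12.1 px [261 250  22  52]
blob c 663 -145 size 66 21 axis 10.2 px [364 250  23  52]
blob c 671 -372 size 156 86 axis 74.1 px [ 91 265 149  65]
blob c 671 -26 size 157 84 axis -75.8 px [408 265 150  63]
blob c 760 -305 size 49 27 axis -4.1 px [222 333  24  34]
blob c 760 -94 size 47 27 axis -0.0 px [401 333  25  34]
blob c 804 -206 size 793 60 axis -89.9 px [  0 360 640  40]
[0.321, 0.799, 0.072] turn 5.115 dist mm 216
[-0.712, 0.757, -0.0] turn -0.842 dist mm 260
```

View pics/t2.png

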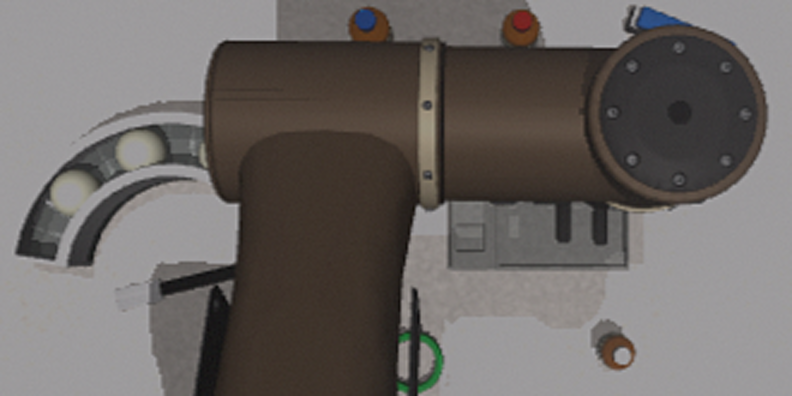

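Two spatulas lie parallel in the bay and the left one hasn't moved. Heading over to it.

step_arm --pt "0.05 0.15 0.07 -0.11 40" --pt "0.1 0.3 0.07 -0.22 40" --pt "0.16 0.45 0.07 -0.33 40" --pt "0.22 0.6 0.07 -0.44 40" --pt "0.3 0.8 0.07 -0.55 40" --pt "0.32 0.8 0.07 -0.66 40" --pt "0.32 0.8 0.07 -0.77 40" --pt "0.32 0.8 0.07 -0.88 40"

```text
time_s: 12.15
tcp_pos: [0.4668, 0.0022, 0.1727]
eef_rot: [-180.0, 0.0, -126.9]
contact_force: [0.3, -0.4, 0.8]
gripper_width: 0.0404
gripper_force: 0.0
```

step_arm --pt "-0.1 0.11 0 -0.11 40" --pt "-0.2 0.22 0 -0.22 40" --pt "-0.3 0.33 0 -0.33 40" --pt "-0.4 0.44 0 -0.44 40" --pt "-0.52 0.55 0 -0.55 40" --pt "-0.62 0.66 0 -0.66 40" --pt "-0.71 0.757 0 -0.77 40" --pt "-0.71 0.757 0 -0.842 40" --pt "-0.71 0.757 0 -0.842 40"

```text
time_s: 12.9
tcp_pos: [0.4242, 0.2583, 0.172]
eef_rot: [180.0, -0.0, -76.5]
contact_force: [-0.0, -0.6, -0.4]
gripper_width: 0.0399
gripper_force: 0.0
```

```bash
python3 -c "
from h import *
im,T=shot('wrist','w5.png'); handles(T,im); s=r.get_state(); print(s['tcp_pos'],s['eef_rot'])"
```

```text
blob c 428 256 size 45 13 axis -77.0 px [314 156  15  49]
blob c 449 365 size 61 19 axis 85.5 px [260 251  22  52]
blob c 354 341 size 60 19 axis -64.5 px [365 251  22  52]
blob c 390 422 size 727 171 axis 13.4 px [  0 264 640 136]
blob c 244 322 size 146 72 axis 26.3 px [409 265 149  60]
blob c 219 400 size 162 42 axis 13.4 px [402 334 151  33]
[0.42426959 0.25716322 0.17199535] [ 1.79952433e+02 -2.72825333e-02 -7.68214481e+01]
```

View pics/w5.png

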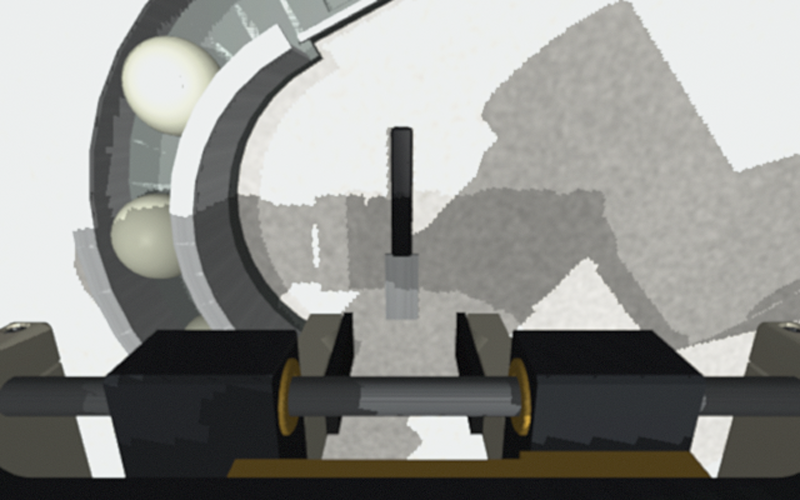

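The handle runs (401,128)–(401,254), blade below. The track's inner wall is at the left.

```bash
python3 -c "
from h import *
P=unproj('wrist',np.array([(401,129),(401,255)])/1.25,.012,np.load('pics/w5.png.npy'))[:,:2]
d=P[1]-P[0];L=np.linalg.norm(d);u=d/L;m=P[0]+.075*u
a=np.degrees(np.arctan2(u[1],u[0]))-180; x,y=m
print(P,L,a,m)
goals((x,y,.004,a),(x,y,.12,a),(.44,.05,.12,-128),(.547,-.156,.12,-180))"
```

```text
[[0.44371813 0.18985682]
 [0.42266305 0.27837745]] 0.09099020421608824 -76.6205243958863 [0.42636317 0.26282123]
[-0.02, -0.013, 0.672] turn -0.003 dist mm 168
[0.0, -0.0, -0.464] turn -0.0 dist mm 116
[0.841, 0.144, -0.0] turn 0.856 dist mm 213
[0.386, -0.845, -0.0] turn 0.867 dist mm 232
```

step_arm --pt "-0.01 -0.013 0.15 0 38" --pt "-0.01 -0.013 0.3 0 38" --pt "-0.01 -0.013 0.45 0 38" --pt "-0.01 -0.013 0.58 0 38" --pt "-0.01 -0.013 0.64 0 38" --pt "-0.01 -0.013 0.668 0 38" --pt "-0.01 -0.013 0.668 0 38" --pt "-0.01 -0.013 0.668 0 0" --pt "-0.01 -0.013 0.668 0 0" --pt "-0.01 -0.013 0.668 0 0" --pt "-0.01 -0.013 0.668 0 0"

```text
time_s: 13.87
tcp_pos: [0.428, 0.2607, 0.0064]
eef_rot: [-179.9, 0.1, -76.8]
contact_force: [-0.9, -0.1, 1.5]
gripper_width: 0.017
gripper_force: 0.3
```

step_arm --pt "0 0 -0.1 0 0" --pt "0 0 -0.25 0 0" --pt "0 0 -0.4 0 0" --pt "0 0 -0.46 0 0" --pt "0 0 -0.46 0 0" --pt "0 0 -0.46 0 0"

```text
time_s: 14.37
tcp_pos: [0.4279, 0.2608, 0.1219]
eef_rot: [-179.8, 0.2, -76.8]
contact_force: [-0.4, -0.4, -2.0]
gripper_width: 0.0155
gripper_force: 25.0
```

step_arm --pt "0.12 0.02 0 0.1 0" --pt "0.24 0.04 0 0.2 0" --pt "0.38 0.06 0 0.31 0" --pt "0.52 0.09 0 0.42 0" --pt "0.68 0.11 0 0.53 0" --pt "0.83 0.14 0 0.64 0" --pt "0.83 0.14 0 0.75 0" --pt "0.83 0.14 0 0.856 0"

```text
time_s: 15.03
tcp_pos: [0.4396, 0.0476, 0.1191]
eef_rot: [179.9, -0.1, -128.8]
contact_force: [0.5, 0.7, -0.7]
gripper_width: 0.0149
gripper_force: 25.0
```

step_arm --pt "0.06 -0.14 0 0.11 0" --pt "0.12 -0.28 0 0.22 0" --pt "0.18 -0.42 0 0.33 0" --pt "0.24 -0.56 0 0.44 0" --pt "0.31 -0.7 0 0.55 0" --pt "0.386 -0.845 0 0.66 0" --pt "0.386 -0.845 0 0.77 0" --pt "0.386 -0.845 0 0.867 0" --pt "0.386 -0.845 0 0.867 0"

```text
time_s: 15.78
tcp_pos: [0.5461, -0.1572, 0.1183]
eef_rot: [180.0, -0.2, 179.4]
contact_force: [-0.5, 1.2, -0.4]
gripper_width: 0.0154
gripper_force: 25.0
```

```bash
python3 -c "
from h import *
goals((.547,-.155,.0105,-180))"
```

```text
[-0.004, 0.009, 0.431] turn 5.99 dist mm 108
```

step_arm --pt "0 0.009 0.12 0 0" --pt "0 0.009 0.25 0 0" --pt "0 0.009 0.35 0 0" --pt "0 0.009 0.4 0 0" --pt "0 0.009 0.42 0 0" --pt "0 0.009 0.426 0 0" --pt "0 0.009 0.426 0 0" --pt "0 0.009 0.426 0 27" --pt "0 0.009 0.426 0 27" --pt "0 0.009 0.426 0 27" --pt "0 0.009 0.38 0 27" --pt "0 0.009 0.2 0 27"

```text
time_s: 16.78
tcp_pos: [0.5433, -0.1538, 0.0627]
eef_rot: [180.0, -0.5, 179.7]
contact_force: [-0.3, -0.3, -0.1]
gripper_width: 0.0272
gripper_force: 0.0
```

step_arm --pt "0 0 -0.15 0 10" --pt "0 0 -0.3 0 0" --pt "0 0 -0.45 0 0" --pt "0 0 -0.5 0 0"

```text
time_s: 17.12
tcp_pos: [0.5497, -0.1546, 0.199]
eef_rot: [-179.9, 0.5, 179.9]
contact_force: [0.6, -0.0, 0.5]
gripper_width: 0.0061
gripper_force: 0.0
```

```bash
python3 -c "
from h import *
im,T=shot('wrist','w6.png'); s=r.get_state(); print(s['tcp_pos'],s['eef_rot'],s['joints'])"
```

```text
[ 0.55008439 -0.15453431  0.19936576] [-179.94810105    0.61580897  179.8503841 ] [  3.98984708  11.60555785 -15.47350972   0.10865821 -62.31051827
 -94.18972062]
```

View pics/w6.png

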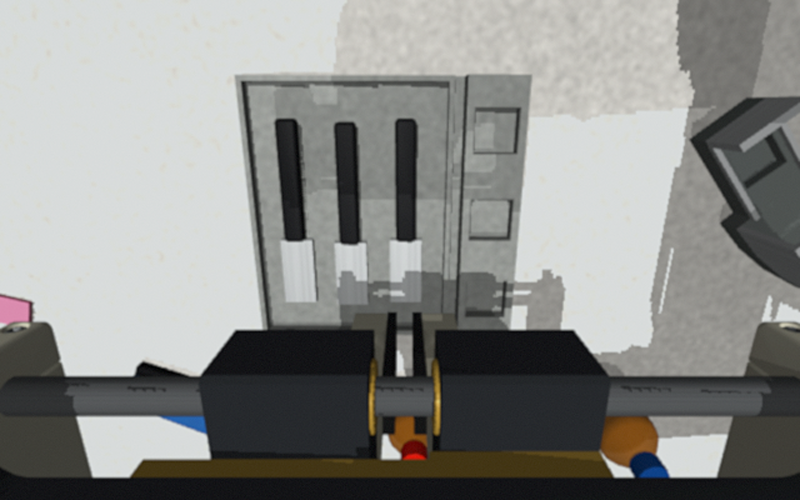

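All three spatulas are side by side in the bay, blades toward the far end. Now the balls: I'll insert the closed fingers behind the rearmost ball and push the whole train.

```bash
cat >> h.py <<'E'
TO=np.array([.4399,.2471]); TY=-12.05
def arc(th,r=.15):
    a=np.radians(th+TY); return TO+r*np.array([np.cos(a),np.sin(a)]), th+TY
def arcrows(ths,z):
    s=r.get_state(); p=np.array(s['tcp_pos']); y=s['eef_rot'][2]; a=np.radians(y)
    for th in ths:
        q,w=arc(th); d=np.r_[q,z]-p
        print(th,[round(float(v),3) for v in ((d[0]*np.cos(a)+d[1]*np.sin(a))/.25,(d[0]*np.sin(a)-d[1]*np.cos(a))/.25,-d[2]/.25,-((w-y+180)%360-180)/60)])
E
python3 -c "
from h import *
q,w=arc(82.3); print(q,w)
goals((.535,-.02,.2,-180+57),(.52,.12,.2,-66),(.5,.26,.2,-9),(q[0],q[1],.2,48),(q[0],q[1],.2,w))"
```

```text
[0.49058751 0.3882764 ] 70.25
[0.062, 0.538, -0.003] turn 5.048 dist mm 135
[-0.437, 0.355, -0.0] turn -0.95 dist mm 141
[-0.544, -0.155, -0.0] turn -0.95 dist mm 141
[-0.117, -0.501, -0.0] turn -0.95 dist mm 129
[0.0, 0.0, -0.0] turn -0.371 dist mm 0
```

step_arm --pt "0.015 0.13 0 -0.11 0" --pt "0.03 0.26 0 -0.23 0" --pt "0.045 0.4 0 -0.35 0" --pt "0.062 0.538 0 -0.47 0" --pt "0.062 0.538 0 -0.59 0" --pt "0.062 0.538 0 -0.71 0" --pt "0.062 0.538 0 -0.83 0" --pt "0.062 0.538 0 -0.95 0"

```text
time_s: 17.83
tcp_pos: [0.5321, -0.019, 0.1924]
eef_rot: [-180.0, 0.1, -123.1]
contact_force: [0.0, -0.6, -0.0]
gripper_width: 0.0003
gripper_force: 0.0
```

step_arm --pt "-0.11 0.09 0 -0.11 0" --pt "-0.22 0.18 0 -0.23 0" --pt "-0.33 0.27 0 -0.35 0" --pt "-0.437 0.355 0 -0.47 0" --pt "-0.437 0.355 0 -0.59 0" --pt "-0.437 0.355 0 -0.71 0" --pt "-0.437 0.355 0 -0.83 0" --pt "-0.437 0.355 0 -0.95 0"

```text
time_s: 18.5
tcp_pos: [0.5182, 0.121, 0.1923]
eef_rot: [-179.9, 0.0, -66.3]
contact_force: [-0.2, 0.3, 0.3]
gripper_width: 0.0004
gripper_force: 0.0
```

step_arm --pt "-0.13 -0.04 0 -0.11 0" --pt "-0.27 -0.08 0 -0.23 0" --pt "-0.4 -0.115 0 -0.35 0" --pt "-0.544 -0.155 0 -0.47 0" --pt "-0.544 -0.155 0 -0.59 0" --pt "-0.544 -0.155 0 -0.71 0" --pt "-0.544 -0.155 0 -0.83 0" --pt "-0.544 -0.155 0 -0.95 0"

```text
time_s: 19.17
tcp_pos: [0.5, 0.2612, 0.1922]
eef_rot: [-180.0, -0.0, -9.6]
contact_force: [-0.7, -0.5, 0.0]
gripper_width: 0.0004
gripper_force: 0.0
```

step_arm --pt "-0.03 -0.12 0 -0.11 0" --pt "-0.06 -0.25 0 -0.23 0" --pt "-0.09 -0.38 0 -0.35 0" --pt "-0.117 -0.501 0 -0.47 0" --pt "-0.117 -0.501 0 -0.59 0" --pt "-0.117 -0.501 0 -0.71 0" --pt "-0.117 -0.501 0 -0.83 0" --pt "-0.117 -0.501 0 -0.95 0" --pt "-0.117 -0.501 0 -0.95 0"

```text
time_s: 19.92
tcp_pos: [0.4931, 0.3893, 0.1922]
eef_rot: [-180.0, -0.0, 47.3]
contact_force: [-0.8, 0.6, -0.5]
gripper_width: 0.0006
gripper_force: 0.0
```

```bash
python3 -c "
from h import *
im,T=shot('wrist','w7.png'); s=r.get_state(); print(s['tcp_pos'],s['eef_rot'],s['joints'])
# overlay model
for th in range(-40,93,4):
  for rr in (.127,.173):
    q,_=arc(th,rr); p=proj('wrist',[q[0],q[1],.075],T)[0]
    cv2.circle(im:=im.copy() if th==-40 and rr==.127 else im,tuple(int(v) for v in p),1,(0,0,255),-1)
for th in (62.7,28.1,-8.4):
    q,_=arc(th); p=proj('wrist',[q[0],q[1],.048],T)[0]; cv2.circle(im,tuple(int(v) for v in p),3,(255,0,0),-1)
for rr in np.arange(.12,.181,.01):
    q,_=arc(92,rr); p=proj('wrist',[q[0],q[1],.075],T)[0]; cv2.circle(im,tuple(int(v) for v in p),1,(0,255,0),-1)
cv2.imwrite('pics/w7o.png',cv2.resize(im,(800,500)))
"
```

```text
[0.49314013 0.38926933 0.19221152] [-1.79990266e+02 -3.45335710e-02  4.69251501e+01] [ 5.60591468e+01  1.75009565e+01 -8.36958003e+00 -4.58958128e-03
 -6.40938227e+01  8.08680101e+01]
```

View pics/w7o.png

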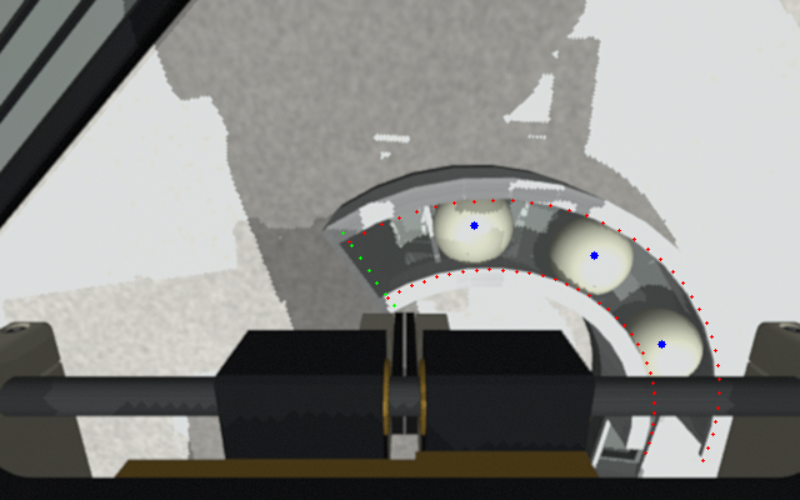

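The overlay lies on the slot edges and end wall to within a couple of mm, with balls at (474,225), (594,255) and (662,345). I'll align and lower in.

```bash
python3 -c "
from h import *
q,w=arc(82.3)
goals((q[0],q[1],.11,w),(q[0],q[1],.04,w))"
```

```text
[-0.01, -0.005, 0.329] turn -0.389 dist mm 82
[0.0, 0.0, 0.28] turn -0.0 dist mm 70
```

step_arm --pt "-0.01 -0.005 0.08 -0.11 0" --pt "-0.01 -0.005 0.16 -0.22 0" --pt "-0.01 -0.005 0.25 -0.33 0" --pt "-0.01 -0.005 0.32 -0.389 0" --pt "-0.01 -0.005 0.32 -0.389 0" --pt "-0.01 -0.005 0.32 -0.389 0" --pt "-0.01 -0.005 0.32 -0.389 0"

```text
time_s: 20.55
tcp_pos: [0.4913, 0.3888, 0.1132]
eef_rot: [180.0, -0.1, 70.1]
contact_force: [-0.5, -0.6, 0.2]
gripper_width: 0.0001
gripper_force: 0.0
```

```bash
python3 -c "
from h import *
q,w=arc(82.3)
goals((q[0],q[1],.04,w))"
```

```text
[-0.003, -0.002, 0.293] turn -0.002 dist mm 73
```

step_arm --pt "-0.003 -0.002 0.07 0 0" --pt "-0.003 -0.002 0.12 0 0" --pt "-0.003 -0.002 0.16 0 0" --pt "-0.003 -0.002 0.19 0 0" --pt "-0.003 -0.002 0.22 0 0" --pt "-0.003 -0.002 0.25 0 0" --pt "-0.003 -0.002 0.275 0 0" --pt "-0.003 -0.002 0.293 0 0" --pt "-0.003 -0.002 0.293 0 0"

```text
time_s: 21.3
tcp_pos: [0.4895, 0.3873, 0.0375]
eef_rot: [-180.0, 0.1, 70.3]
contact_force: [0.5, -0.4, 0.3]
gripper_width: 0.0005
gripper_force: 0.0
```

```bash
python3 -c "
from h import *
arcrows([78.5,75,71,67,63,59,55,51,47,43,39,35],.04)"
```

```text
78.5 [0.004, 0.042, -0.01, 0.064]
75 [0.0, 0.079, -0.01, 0.123]
71 [-0.007, 0.12, -0.01, 0.189]
67 [-0.016, 0.161, -0.01, 0.256]
63 [-0.029, 0.201, -0.01, 0.323]
59 [-0.044, 0.24, -0.01, 0.389]
55 [-0.062, 0.278, -0.01, 0.456]
51 [-0.083, 0.314, -0.01, 0.523]
47 [-0.106, 0.349, -0.01, 0.589]
43 [-0.131, 0.383, -0.01, 0.656]
39 [-0.159, 0.414, -0.01, 0.723]
35 [-0.189, 0.443, -0.01, 0.789]
```

step_arm --pt "0.003 0.042 0 0.064 0" --pt "0 0.079 0 0.123 0" --pt "-0.007 0.12 0 0.189 0" --pt "-0.016 0.161 0 0.256 0" --pt "-0.029 0.201 0 0.323 0" --pt "-0.044 0.24 0 0.389 0" --pt "-0.062 0.278 0 0.456 0" --pt "-0.083 0.314 0 0.523 0" --pt "-0.106 0.349 0 0.589 0" --pt "-0.131 0.383 0 0.656 0" --pt "-0.159 0.414 0 0.723 0" --pt "-0.189 0.443 0 0.789 0"

```text
time_s: 22.3
tcp_pos: [0.5787, 0.3066, 0.0391]
eef_rot: [-179.9, -0.1, 22.8]
contact_force: [-2.4, 3.9, 0.4]
gripper_width: 0.0006
gripper_force: 2.1
```

```bash
python3 -c "
from h import *
arcrows([31,27,23,19,15,11.5,9,7,5.5,4.5],.04)
im,T=shot('top','t3.png',(130,120,300,250),3)"
```

```text
31 [-0.006, 0.045, -0.004, 0.064]
27 [-0.01, 0.086, -0.004, 0.131]
23 [-0.017, 0.127, -0.004, 0.198]
19 [-0.027, 0.168, -0.004, 0.264]
15 [-0.04, 0.208, -0.004, 0.331]
11.5 [-0.053, 0.242, -0.004, 0.389]
9 [-0.064, 0.266, -0.004, 0.431]
7 [-0.074, 0.285, -0.004, 0.464]
5.5 [-0.081, 0.298, -0.004, 0.489]
4.5 [-0.086, 0.307, -0.004, 0.506]
```

step_arm --pt "-0.006 0.045 0 0.064 0" --pt "-0.01 0.086 0 0.131 0" --pt "-0.017 0.127 0 0.198 0" --pt "-0.027 0.168 0 0.264 0" --pt "-0.04 0.208 0 0.331 0" --pt "-0.053 0.242 0 0.389 0" --pt "-0.064 0.266 0 0.431 0" --pt "-0.072 0.28 0 0.456 0" --pt "-0.072 0.28 0 0.456 0"

```text
time_s: 23.1
tcp_pos: [0.5889, 0.234, 0.0388]
eef_rot: [180.0, 0.0, -4.4]
contact_force: [-0.0, -0.2, 0.2]
gripper_width: 0.0004
gripper_force: 0.0
```

```bash
python3 -c "
from h import *
im,T=shot('wrist','w8.png')"
```

```text
(no output)
```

View pics/w8.png

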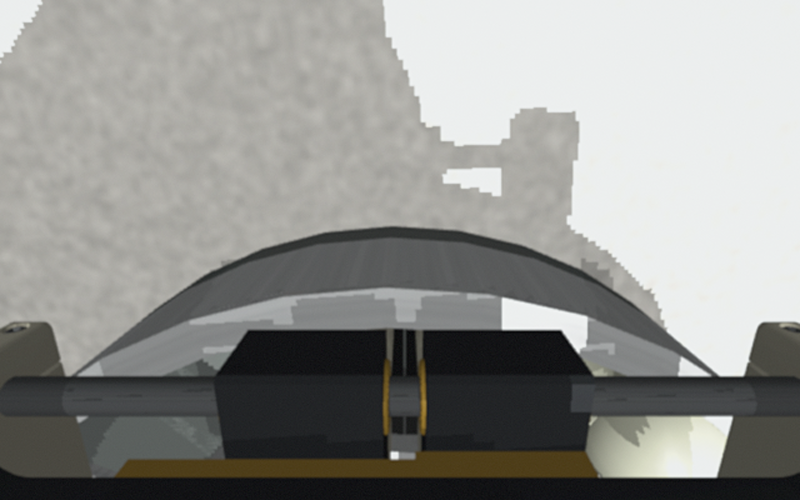

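Nothing useful is visible from here, since the gripper hides the balls. I'll rise and look from above the pocket.

```bash
cat >> h.py <<'E'
q_,e_=arc(-40); e_=np.radians(e_); PK=q_+.04*np.array([np.sin(e_),-np.cos(e_)])
E
python3 -c "
from h import *
print(PK)
goals((.589,.234,.17,-4.4),(PK[0],PK[1],.17,38))"
```

```text
[0.50060413 0.1042189 ]
[-0.0, 0.002, -0.525] turn 0.002 dist mm 131
[-0.313, 0.545, -0.0] turn -0.707 dist mm 157
```

step_arm --pt "0 0 -0.1 0 0" --pt "0 0 -0.25 0 0" --pt "0 0 -0.4 0 0" --pt "-0.08 0.13 -0.525 -0.12 40" --pt "-0.16 0.27 -0.525 -0.24 70" --pt "-0.24 0.42 -0.525 -0.36 70" --pt "-0.313 0.545 -0.525 -0.48 70" --pt "-0.313 0.545 -0.525 -0.6 70" --pt "-0.313 0.545 -0.525 -0.707 70" --pt "-0.313 0.545 -0.525 -0.707 70" --pt "-0.313 0.545 -0.525 -0.707 70"

```text
time_s: 24.07
tcp_pos: [0.5009, 0.105, 0.1701]
eef_rot: [180.0, -0.0, 37.9]
contact_force: [-0.5, 1.2, -0.1]
gripper_width: 0.0483
gripper_force: 0.0
```

```bash
python3 -c "
from h import *
im,T=shot('wrist','w9.png'); print(proj('wrist',[PK[0],PK[1],.043],T)*1.25)
goals((PK[0],PK[1],.025,38))"
```

```text
[[405.72623985 246.49279892]]
[-0.003, 0.002, 0.58] turn -0.002 dist mm 145
```

View pics/w9.png

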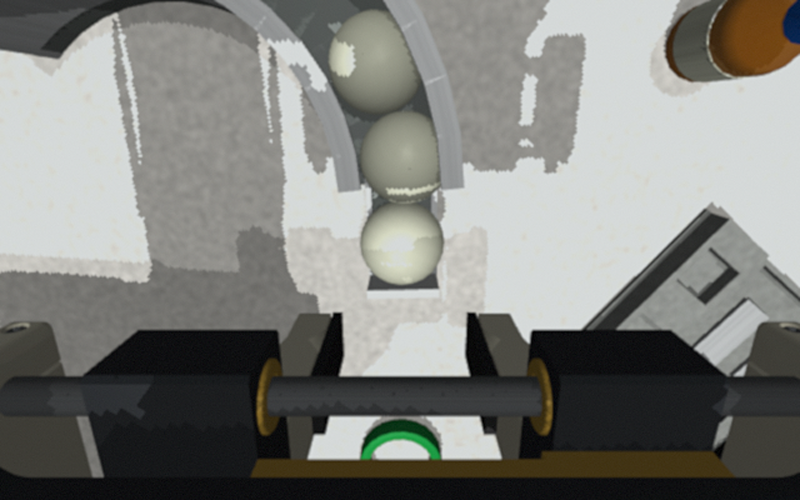

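The train is queued and the front ball is at (402,243), in the pocket (model predicts (406,246)). Gripping across.

step_arm --pt "0.005 -0.006 0 0 72" --pt "0.005 -0.006 0 0 72" --pt "0.005 -0.006 0.1 0 72" --pt "0.005 -0.006 0.22 0 72" --pt "0.005 -0.006 0.34 0 72" --pt "0.005 -0.006 0.45 0 72" --pt "0.005 -0.006 0.53 0 72" --pt "0.005 -0.006 0.57 0 72" --pt "0.005 -0.006 0.58 0 72" --pt "0.005 -0.006 0.58 0 72" --newtons 20

```text
time_s: 24.95
tcp_pos: [0.5007, 0.1067, 0.0245]
eef_rot: [180.0, 0.1, 38.0]
contact_force: [0.7, -0.3, -0.3]
gripper_width: 0.0719
gripper_force: 0.0
```

step_arm --pt "0 0 0 0 40" --pt "0 0 0 0 40" --pt "0 0 0 0 40" --pt "0 0 0 0 40" --pt "0 0 0 0 40"

```text
time_s: 25.37
tcp_pos: [0.5014, 0.1071, 0.0258]
eef_rot: [180.0, -0.1, 38.1]
contact_force: [-1.9, 1.4, 4.1]
gripper_width: 0.0554
gripper_force: 20.0
```

step_arm --pt "0 0 -0.06 0 40" --pt "0 0 -0.16 0 40" --pt "0 0 -0.3 0 40" --pt "0 0 -0.42 0 40" --pt "0 0 -0.5 0 40" --pt "0 0 -0.5 0 40"

```text
time_s: 25.87
tcp_pos: [0.5029, 0.1075, 0.1545]
eef_rot: [179.9, -0.4, 38.1]
contact_force: [1.0, 0.3, -1.0]
gripper_width: 0.0547
gripper_force: 20.0
```

```bash
python3 -c "
from h import *
goals((.613,-.0895,.14,0),(.613,-.0895,.03,0))"
```

```text
[-0.139, 0.892, 0.058] turn 0.635 dist mm 226
[0.0, 0.0, 0.44] turn -0.0 dist mm 110
```

step_arm --pt "-0.02 0.13 0.03 0.1 40" --pt "-0.04 0.27 0.05 0.2 40" --pt "-0.06 0.42 0.05 0.3 40" --pt "-0.09 0.57 0.05 0.4 40" --pt "-0.115 0.72 0.05 0.5 40" --pt "-0.135 0.85 0.05 0.6 40" --pt "-0.139 0.89 0.05 0.635 40" --pt "-0.139 0.89 0.05 0.635 40" --pt "-0.139 0.89 0.05 0.635 40" --pt "-0.139 0.89 0.05 0.635 40"

```text
time_s: 26.7
tcp_pos: [0.6095, -0.0896, 0.1365]
eef_rot: [-180.0, 0.1, 0.0]
contact_force: [0.4, 0.6, -1.8]
gripper_width: 0.0551
gripper_force: 20.0
```

```bash
python3 -c "
from h import *
im,T=shot('wrist','w10.png')
goals((.613,-.0895,.03,0))"
```

```text
[0.013, 0.001, 0.428] turn 0.001 dist mm 107
```

View pics/w10.png

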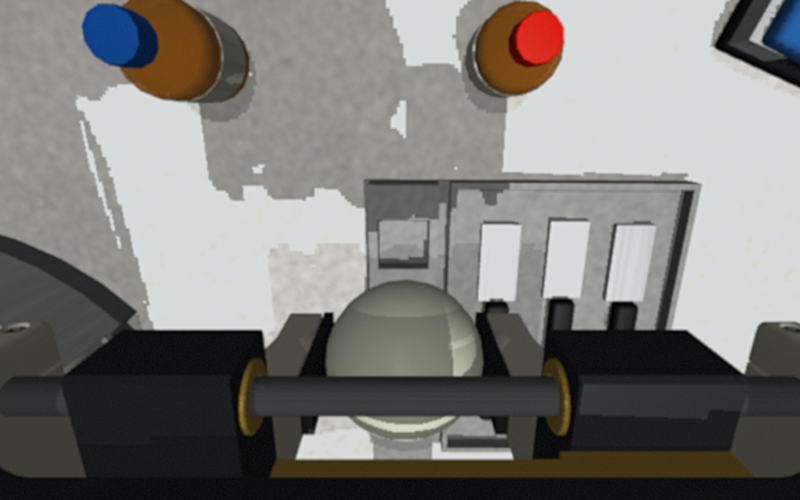

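The held ball is centred at (405,358) and the far seat is visible at (403,243). Measuring the seat from here.

```bash
python3 -c "
from h import *
T=np.load('pics/w10.png.npy')
print(unproj('wrist',np.array([(378,220),(428,220),(378,268),(429,268)])/1.25,.024,T)[:,:2], unproj('wrist',np.array([(378,220),(428,220),(378,268),(429,268)])/1.25,.024,T)[:,:2].mean(0))
"
```

```text
[[ 0.62955877 -0.0719149 ]
 [ 0.62953858 -0.10303222]
 [ 0.59785488 -0.07132919]
 [ 0.59783009 -0.10419141]] [ 0.61369558 -0.08761693]
```

step_arm --pt "0.015 -0.003 0.1 0 40" --pt "0.015 -0.003 0.2 0 40" --pt "0.015 -0.003 0.29 0 40" --pt "0.015 -0.003 0.35 0 40" --pt "0.015 -0.003 0.39 0 40" --pt "0.015 -0.003 0.415 0 40" --pt "0.015 -0.003 0.43 0 40" --pt "0.015 -0.003 0.43 0 40" --pt "0.015 -0.003 0.43 0 40"

```text
time_s: 27.5
tcp_pos: [0.6147, -0.0891, 0.0307]
eef_rot: [-180.0, -0.1, -0.0]
contact_force: [-0.0, -0.2, -1.6]
gripper_width: 0.0549
gripper_force: 20.0
```

step_arm --pt "0 0 0 0 66" --pt "0 0 0 0 66" --pt "0 0 0 0 66" --pt "0 0 -0.05 0 66" --pt "0 0 -0.15 0 66" --pt "0 0 -0.3 0 66" --pt "0 0 -0.45 0 50" --pt "0 0 -0.55 0 20" --pt "0 0 -0.6 0 0"

```text
time_s: 28.25
tcp_pos: [0.6163, -0.0895, 0.1851]
eef_rot: [-180.0, -0.4, -0.0]
contact_force: [0.9, -0.8, 0.2]
gripper_width: 0.0513
gripper_force: 0.0
```

```bash
python3 -c "
from h import *
q,w=arc(14)
goals((.60,.09,.17,0),(q[0],q[1],.17,w),(q[0],q[1],.04,w))
"
```

```text
[-0.066, -0.718, 0.06] turn -0.0 dist mm 181
[-0.041, -0.649, -0.0] turn -0.032 dist mm 163
[0.0, 0.0, 0.52] turn -0.0 dist mm 130
```

step_arm --pt "-0.01 -0.12 0.03 0 0" --pt "-0.02 -0.28 0.06 0 0" --pt "-0.03 -0.44 0.06 0 0" --pt "-0.05 -0.6 0.06 0 0" --pt "-0.066 -0.718 0.06 0 0" --pt "-0.066 -0.718 0.06 0 0" --pt "-0.066 -0.718 0.06 0 0"

```text
time_s: 28.83
tcp_pos: [0.5979, 0.0919, 0.1653]
eef_rot: [-180.0, -0.1, 0.1]
contact_force: [0.5, -0.8, -0.1]
gripper_width: 0.0049
gripper_force: 0.0
```

```bash
cat >> h.py <<'E'
def prof(im,name,T=None,ths=range(-70,92,3)):
    """R-B tint and brightness along the channel centre line (th<-40: straight)"""
    im=cv2.GaussianBlur(im,(5,5),0).astype(int); o=[]
    for th in ths:
        q=arc(th)[0] if th>=-40 else arc(-40)[0]+(-40-th)*np.pi/180*.15*np.array([np.sin(e_),-np.cos(e_)])
        u,v=proj(name,[q[0],q[1],.055],T)[0].astype(int)
        o.append((th,int(im[v,u,2]-im[v,u,0]),int(im[v,u].mean())) if 0<=u<640 and 0<=v<400 else (th,None,None))
    return o
E
python3 -c "
from h import *
for f in ('raw_topc.png','raw_w7.png','raw_w9.png'):
    n='top' if 'top' in f else 'wrist'; T=np.load('pics/'+f[4:]+'.npy')
    print(f,*prof(cv2.imread('pics/'+f),n,T))
im,T=shot('top','t4.png'); print('now top',*prof(im,'top'))
im,T=shot('wrist','w11.png'); print('now wrist',*prof(im,'wrist',T))
for s in ((.613,-.089),(.547,-.089),(.481,-.089)):
    u,v=proj('wrist',[*s,.06],T)[0].astype(int); print(s,u,v,im[v,u] if 0<=v<400 and 0<=u<640 else '')
    u,v=proj('top',[*s,.06],T)[0].astype(int); print(s,u,v,cv2.imread('pics/raw_t4.png')[v,u])
"
```

```text
raw_topc.png (-70, 2, 59) (-67, 1, 83) (-64, 0, 65) (-61, 0, 80) (-58, 0, 87) (-55, 0, 87) (-52, -1, 78) (-49, 0, 82) (-46, 0, 86) (-43, 0, 87) (-40, -1, 86) (-37, 0, 86) (-34, 0, 90) (-31, 0, 91) (-28, 0, 85) (-25, -2, 91) (-22, 1, 75) (-19, 8, 81) (-16, 13, 119) (-13, 7, 130) (-10, 0, 132) (-7, 0, 132) (-4, 7, 130) (-1, 13, 119) (2, 2, 87) (5, -1, 98) (8, 0, 82) (11, -1, 82) (14, -1, 72) (17, 3, 53) (20, 11, 96) (23, 14, 121) (26, 2, 131) (29, 0, 132) (32, 0, 132) (35, 7, 129) (38, 7, 91) (41, -1, 78) (44, -1, 80) (47, 0, 66) (50, 0, 49) (53, 9, 76) (56, 14, 111) (59, 7, 129) (62, 0, 132) (65, 0, 132) (68, 0, 132) (71, 12, 120) (74, 4, 87) (77, 0, 75) (80, -1, 77) (83, 0, 80) (86, -1, 75) (89, 0, 49)
raw_w7.png (-70, None, None) (-67, None, None) (-64, -3, 16) (-61, -3, 15) (-58, -2, 16) (-55, -2, 163) (-52, -3, 221) (-49, -3, 221) (-46, -3, 221) (-43, -3, 221) (-40, -1, 220) (-37, -3, 221) (-34, -2, 221) (-31, -2, 61) (-28, -4, 64) (-25, -3, 60) (-22, -2, 53) (-19, -1, 36) (-16, -2, 221) (-13, -2, 221) (-10, -2, 221) (-7, 12, 216) (-4, 17, 188) (-1, 15, 153) (2, 10, 111) (5, 7, 75
[... 2264 characters left out ...]
 18, 213) (-7, 6, 220) (-4, 19, 201) (-1, -3, 85) (2, -4, 87) (5, -2, 83) (8, -3, 83) (11, -3, 93) (14, -2, 83) (17, -2, 83) (20, -3, 85) (23, -3, 82) (26, -3, 86) (29, -2, 83) (32, -4, 130) (35, -3, 109) (38, -4, 129) (41, -4, 129) (44, -5, 139) (47, -4, 129) (50, -4, 129) (53, -5, 146) (56, 12, 107) (59, 2, 50) (62, 10, 80) (65, 9, 72) (68, None, None) (71, None, None) (74, None, None) (77, None, None) (80, None, None) (83, None, None) (86, None, None) (89, None, None)
(0.613, -0.089) 560 184 [223 223 220]
(0.613, -0.089) 325 170 [153 152 153]
(0.547, -0.089) 544 262 [153 157 155]
(0.547, -0.089) 325 194 [112 114 116]
(0.481, -0.089) 529 330 [55 54 52]
(0.481, -0.089) 325 218 [114 117 117]
```

Top view: the remaining balls are at -34.5° and -12.5°, the pocket is empty, and the first ball is seated. Pushing again.

```bash
python3 -c "
from h import *
q,w=arc(14)
goals((q[0],q[1],.13,w),(q[0],q[1],.04,w))
"
```

```text
[-0.033, -0.649, 0.141] turn -0.033 dist mm 166
[0.0, 0.0, 0.36] turn -0.0 dist mm 90
```

step_arm --pt "-0.006 -0.13 0.03 -0.033 0" --pt "-0.012 -0.29 0.06 -0.033 0" --pt "-0.02 -0.44 0.1 -0.033 0" --pt "-0.028 -0.56 0.14 -0.033 0" --pt "-0.033 -0.63 0.14 -0.033 0" --pt "-0.033 -0.649 0.14 -0.033 0" --pt "-0.033 -0.649 0.14 -0.033 0" --pt "-0.033 -0.649 0.14 -0.033 0"

```text
time_s: 29.6
tcp_pos: [0.5902, 0.2513, 0.1302]
eef_rot: [180.0, -0.0, 1.9]
contact_force: [0.2, -0.2, 0.3]
gripper_width: 0.0004
gripper_force: 0.0
```

step_arm --pt "0 0 0.07 0 0" --pt "0 0 0.14 0 0" --pt "0 0 0.2 0 0" --pt "0 0 0.25 0 0" --pt "0 0 0.3 0 0" --pt "0 0 0.34 0 0" --pt "0 0 0.36 0 0" --pt "0 0 0.36 0 0" --pt "0 0 0.36 0 0"

```text
time_s: 30.35
tcp_pos: [0.5902, 0.2519, 0.0402]
eef_rot: [180.0, -0.0, 1.9]
contact_force: [-0.7, -0.3, 1.2]
gripper_width: 0.0003
gripper_force: 0.0
```

```bash
python3 -c "
from h import *
arcrows([10,6,2,-2,-5.5,-8.5,-11,-13,-14.5],.04)
"
```

```text
10 [-0.003, 0.041, 0.001, 0.066]
6 [-0.007, 0.082, 0.001, 0.133]
2 [-0.014, 0.124, 0.001, 0.199]
-2 [-0.024, 0.164, 0.001, 0.266]
-5.5 [-0.036, 0.199, 0.001, 0.324]
-8.5 [-0.047, 0.229, 0.001, 0.374]
-11 [-0.057, 0.253, 0.001, 0.416]
-13 [-0.067, 0.271, 0.001, 0.449]
-14.5 [-0.074, 0.285, 0.001, 0.474]
```

step_arm --pt "-0.003 0.041 0 0.066 0" --pt "-0.007 0.082 0 0.133 0" --pt "-0.014 0.124 0 0.199 0" --pt "-0.024 0.164 0 0.266 0" --pt "-0.036 0.199 0 0.324 0" --pt "-0.047 0.229 0 0.374 0" --pt "-0.057 0.253 0 0.416 0" --pt "-0.067 0.271 0 0.449 0" --pt "-0.071 0.28 0 0.464 0" --pt "-0.071 0.28 0 0.464 0"

```text
time_s: 31.18
tcp_pos: [0.5747, 0.1818, 0.0408]
eef_rot: [-179.9, -0.0, -25.9]
contact_force: [-0.2, 0.7, 0.4]
gripper_width: 0.0003
gripper_force: 0.0
```

```bash
python3 -c "
from h import *
p=r.get_state()['tcp_pos']; y=r.get_state()['eef_rot'][2]
goals((p[0],p[1],.17,y),(PK[0],PK[1]+.001,.17,38))"
```

```text
[0.0, -0.0, -0.517] turn -0.0 dist mm 129
[-0.133, 0.405, -0.0] turn -1.066 dist mm 107
```

step_arm --pt "0 0 -0.1 0 0" --pt "0 0 -0.25 0 0" --pt "0 0 -0.4 0 0" --pt "-0.04 0.12 -0.517 -0.12 40" --pt "-0.08 0.25 -0.517 -0.24 70" --pt "-0.133 0.405 -0.517 -0.36 70" --pt "-0.133 0.405 -0.517 -0.48 70" --pt "-0.133 0.405 -0.517 -0.6 70" --pt "-0.133 0.405 -0.517 -0.72 70" --pt "-0.133 0.405 -0.517 -0.84 70" --pt "-0.133 0.405 -0.517 -0.96 70" --pt "-0.133 0.405 -0.517 -1 70"

```text
time_s: 32.18
tcp_pos: [0.5006, 0.1057, 0.1697]
eef_rot: [180.0, -0.1, 34.6]
contact_force: [-0.4, -0.8, 0.1]
gripper_width: 0.0552
gripper_force: 0.0
```

```bash
python3 -c "
from h import *
im,T=shot('wrist','w12.png'); print(*prof(im,'wrist',T,range(-70,5,2)))
goals((PK[0],PK[1]+.0015,.025,38))"
```

```text
(-70, 8, 199) (-68, 7, 200) (-66, -3, 211) (-64, 5, 97) (-62, 17, 186) (-60, 17, 201) (-58, 9, 208) (-56, -3, 212) (-54, -4, 213) (-52, 0, 211) (-50, 17, 205) (-48, 18, 182) (-46, 15, 155) (-44, 10, 110) (-42, 9, 108) (-40, 17, 202) (-38, 13, 135) (-36, 14, 145) (-34, 14, 154) (-32, 14, 160) (-30, 15, 159) (-28, 14, 150) (-26, 13, 141) (-24, 12, 128) (-22, 4, 90) (-20, -3, 90) (-18, -2, 86) (-16, -3, 86) (-14, -2, 87) (-12, -3, 100) (-10, -2, 89) (-8, -2, 106) (-6, -3, 136) (-4, -3, 153) (-2, -2, 99) (0, -2, 86) (2, -2, 86) (4, -2, 86)
[0.0, -0.0, 0.579] turn -0.057 dist mm 145
```

Same profile as before, so a ball is in the pocket. Gripping it.

step_arm --pt "0 0 0 -0.057 72" --pt "0 0 0.02 -0.057 72" --pt "0 0 0.1 -0.057 72" --pt "0 0 0.22 -0.057 72" --pt "0 0 0.34 -0.057 72" --pt "0 0 0.45 -0.057 72" --pt "0 0 0.53 -0.057 72" --pt "0 0 0.57 -0.057 72" --pt "0 0 0.58 -0.057 72" --pt "0 0 0.58 -0.057 72"

```text
time_s: 33.07
tcp_pos: [0.5003, 0.1054, 0.0238]
eef_rot: [180.0, 0.1, 37.5]
contact_force: [0.2, 1.2, 0.9]
gripper_width: 0.0719
gripper_force: 0.0
```

step_arm --pt "0 0 0 0 40" --pt "0 0 0 0 40" --pt "0 0 0 0 40" --pt "0 0 0 0 40" --pt "0 0 0 0 40"

```text
time_s: 33.48
tcp_pos: [0.5007, 0.1062, 0.0251]
eef_rot: [-180.0, -0.1, 37.5]
contact_force: [-2.2, 4.0, 4.1]
gripper_width: 0.0553
gripper_force: 20.0
```

step_arm --pt "0 0 -0.06 0 40" --pt "0 0 -0.16 0 40" --pt "0 0 -0.3 0 40" --pt "0 0 -0.42 0 40" --pt "0 0 -0.5 0 40" --pt "0 0 -0.5 0 40"

```text
time_s: 33.98
tcp_pos: [0.5026, 0.1063, 0.1541]
eef_rot: [179.9, -0.5, 37.5]
contact_force: [1.3, 0.9, -2.3]
gripper_width: 0.0551
gripper_force: 20.0
```

```bash
python3 -c "
from h import *
goals((.5475,-.0885,.14,0),(.5475,-.0885,.03,0))"
```

```text
[-0.333, 0.727, 0.056] turn 0.626 dist mm 200
[0.0, 0.0, 0.44] turn -0.0 dist mm 110
```

step_arm --pt "-0.05 0.12 0.03 0.1 40" --pt "-0.1 0.24 0.05 0.2 40" --pt "-0.16 0.36 0.05 0.3 40" --pt "-0.22 0.48 0.05 0.4 40" --pt "-0.28 0.62 0.05 0.5 40" --pt "-0.333 0.72 0.05 0.6 40" --pt "-0.333 0.727 0.05 0.626 40" --pt "-0.333 0.727 0.05 0.626 40" --pt "-0.333 0.727 0.05 0.626 40"

```text
time_s: 34.73
tcp_pos: [0.5442, -0.0897, 0.1358]
eef_rot: [-180.0, 0.1, -0.0]
contact_force: [-0.7, 0.2, -2.8]
gripper_width: 0.055
gripper_force: 20.0
```

```bash
python3 -c "
from h import *
im,T=shot('wrist','w13.png')
g=cv2.cvtColor(im,cv2.COLOR_BGR2GRAY)
u,v=proj('wrist',[.6135,-.0885,.047],T)[0]; print('pred ball seat3 px',u,v, 'z-off pred', proj('wrist',[.6135,-.0885,.052],T)[0])
m=((im[:,:,2].astype(int)-im[:,:,0]>5)&(im[:,:,2]>70)).astype(np.uint8)
c=cv2.HoughCircles(cv2.medianBlur(g,3),cv2.HOUGH_GRADIENT,1,30,param1=80,param2=14,minRadius=22,maxRadius=75); print(np.round(c[0][:6]) if c is not None else None)
goals((.5475,-.0885,.03,0))"
```

```text
pred ball seat3 px 323.5049712020807 112.7538396172694 z-off pred [323.51881161 113.24302742]
[[322. 284.  62.]
 [324. 112.  41.]
 [488. 116.  66.]
 [478. 230.  66.]
 [402. 186.  64.]
 [430. 122.  71.]]
[0.013, -0.003, 0.424] turn 0.001 dist mm 106
```

The first ball shows at (324,112) against a predicted (323.5,113), so it is seated. Lowering the second.

step_arm --pt "0.015 -0.004 0.1 0 40" --pt "0.015 -0.004 0.2 0 40" --pt "0.015 -0.004 0.29 0 40" --pt "0.015 -0.004 0.35 0 40" --pt "0.015 -0.004 0.39 0 40" --pt "0.015 -0.004 0.415 0 40" --pt "0.015 -0.004 0.428 0 40" --pt "0.015 -0.004 0.428 0 40" --pt "0.015 -0.004 0.428 0 40"

```text
time_s: 35.53
tcp_pos: [0.5489, -0.0881, 0.0303]
eef_rot: [-180.0, -0.0, 0.0]
contact_force: [-1.3, 0.8, -0.0]
gripper_width: 0.0551
gripper_force: 20.0
```

step_arm --pt "0 0 0 0 66" --pt "0 0 0 0 66" --pt "0 0 0 0 66" --pt "0 0 -0.05 0 66" --pt "0 0 -0.15 0 66" --pt "0 0 -0.3 0 66" --pt "0 0 -0.45 0 50" --pt "0 0 -0.55 0 20" --pt "0 0 -0.6 0 0"

```text
time_s: 36.28
tcp_pos: [0.5507, -0.0886, 0.1844]
eef_rot: [-180.0, -0.4, -0.0]
contact_force: [0.3, 0.8, -0.7]
gripper_width: 0.0512
gripper_force: 0.0
```

```bash
python3 -c "
from h import *
q,w=arc(-8)
goals((.585,.09,.16,0),(q[0],q[1],.13,w),(q[0],q[1],.04,w))
"
```

```text
[0.137, -0.715, 0.098] turn -0.0 dist mm 184
[-0.017, -0.423, 0.12] turn 0.334 dist mm 110
[0.0, -0.0, 0.36] turn -0.0 dist mm 90
```

step_arm --pt "0.025 -0.13 0.03 0 0" --pt "0.05 -0.28 0.06 0 0" --pt "0.08 -0.44 0.09 0 0" --pt "0.11 -0.6 0.09 0 0" --pt "0.137 -0.7 0.09 0 0" --pt "0.137 -0.715 0.09 0 0" --pt "0.137 -0.715 0.09 0 0" --pt "0.137 -0.715 0.09 0 0"

```text
time_s: 36.95
tcp_pos: [0.5829, 0.0901, 0.1571]
eef_rot: [180.0, 0.0, -0.0]
contact_force: [-0.5, 0.1, 0.1]
gripper_width: 0.0014
gripper_force: 0.0
```

```bash
python3 -c "
from h import *
im,T=shot('top','t5.png'); print(*prof(im,'top',None,range(-70,20,3)))
q,w=arc(-8)
goals((q[0],q[1],.12,w),(q[0],q[1],.04,w))
"
```

```text
(-70, 5, 101) (-67, 0, 106) (-64, 1, 63) (-61, 1, 79) (-58, 0, 86) (-55, 0, 85) (-52, -1, 78) (-49, -1, 82) (-46, 0, 84) (-43, 13, 108) (-40, 15, 134) (-37, 11, 144) (-34, 3, 148) (-31, 13, 145) (-28, 13, 109) (-25, 3, 38) (-22, 1, 25) (-19, 2, 27) (-16, 12, 63) (-13, 15, 59) (-10, 9, 29) (-7, 8, 27) (-4, 8, 27) (-1, 9, 27) (2, 8, 26) (5, 8, 26) (8, 11, 32) (11, 15, 39) (14, 15, 42) (17, 16, 40)
[-0.008, -0.425, 0.149] turn 0.333 dist mm 113
[0.0, -0.0, 0.32] turn -0.0 dist mm 80
```

step_arm --pt "-0.002 -0.12 0.03 0.1 0" --pt "-0.004 -0.25 0.07 0.2 0" --pt "-0.008 -0.36 0.11 0.3 0" --pt "-0.008 -0.425 0.149 0.333 0" --pt "-0.008 -0.425 0.149 0.333 0" --pt "-0.008 -0.425 0.149 0.333 0" --pt "-0.008 -0.425 0.149 0.333 0"

```text
time_s: 37.58
tcp_pos: [0.5813, 0.1952, 0.1202]
eef_rot: [180.0, -0.0, -20.0]
contact_force: [0.3, -0.0, 0.3]
gripper_width: 0.0005
gripper_force: 0.0
```

step_arm --pt "0 0 0.07 0 0" --pt "0 0 0.13 0 0" --pt "0 0 0.18 0 0" --pt "0 0 0.23 0 0" --pt "0 0 0.28 0 0" --pt "0 0 0.31 0 0" --pt "0 0 0.32 0 0" --pt "0 0 0.32 0 0"

```text
time_s: 38.25
tcp_pos: [0.5812, 0.1955, 0.0398]
eef_rot: [180.0, 0.0, -20.1]
contact_force: [0.1, 0.1, 0.1]
gripper_width: 0.0004
gripper_force: 0.0
```

```bash
python3 -c "
from h import *
arcrows([-12,-16,-20,-24,-27.5,-30.5,-33,-35,-36],.04)
"
```

```text
-12 [-0.003, 0.042, -0.001, 0.066]
-16 [-0.007, 0.083, -0.001, 0.133]
-20 [-0.015, 0.125, -0.001, 0.2]
-24 [-0.025, 0.165, -0.001, 0.266]
-27.5 [-0.036, 0.2, -0.001, 0.325]
-30.5 [-0.047, 0.23, -0.001, 0.375]
-33 [-0.058, 0.254, -0.001, 0.416]
-35 [-0.067, 0.272, -0.001, 0.45]
-36 [-0.072, 0.282, -0.001, 0.466]
```

step_arm --pt "-0.003 0.042 0 0.066 0" --pt "-0.007 0.083 0 0.133 0" --pt "-0.015 0.125 0 0.2 0" --pt "-0.025 0.165 0 0.266 0" --pt "-0.036 0.2 0 0.325 0" --pt "-0.047 0.23 0 0.375 0" --pt "-0.058 0.254 0 0.416 0" --pt "-0.067 0.272 0 0.45 0" --pt "-0.07 0.279 0 0.46 0" --pt "-0.07 0.279 0 0.46 0"

```text
time_s: 39.08
tcp_pos: [0.5411, 0.1367, 0.0408]
eef_rot: [-179.9, -0.0, -47.6]
contact_force: [1.2, 0.2, 0.0]
gripper_width: 0.0007
gripper_force: 0.0
```

```bash
python3 -c "
from h import *
p=r.get_state()['tcp_pos']; y=r.get_state()['eef_rot'][2]
goals((p[0],p[1],.17,y),(PK[0],PK[1]+.0015,.17,38))"
```

```text
[0.0, -0.0, -0.517] turn -0.0 dist mm 129
[-0.018, 0.203, -0.0] turn -1.427 dist mm 51
```

step_arm --pt "0 0 -0.1 0 0" --pt "0 0 -0.25 0 0" --pt "0 0 -0.4 0 0" --pt "-0.018 0.1 -0.517 -0.12 40" --pt "-0.018 0.203 -0.517 -0.24 70" --pt "-0.018 0.203 -0.517 -0.36 70" --pt "-0.018 0.203 -0.517 -0.48 70" --pt "-0.018 0.203 -0.517 -0.6 70" --pt "-0.018 0.203 -0.517 -0.72 70" --pt "-0.018 0.203 -0.517 -0.84 70" --pt "-0.018 0.203 -0.517 -0.96 70" --pt "-0.018 0.203 -0.517 -1 70"

```text
time_s: 40.08
tcp_pos: [0.5007, 0.1063, 0.1697]
eef_rot: [-180.0, -0.1, 12.9]
contact_force: [1.1, 0.5, 0.4]
gripper_width: 0.0551
gripper_force: 0.0
```

step_arm --pt "0 0 0 -0.12 72" --pt "0 0 0 -0.24 72" --pt "0 0 0 -0.36 72" --pt "0 0 0 -0.427 72" --pt "0 0 0 -0.427 72" --pt "0 0 0 -0.427 72"

```text
time_s: 40.58
tcp_pos: [0.5006, 0.1062, 0.1694]
eef_rot: [180.0, -0.0, 37.9]
contact_force: [-0.5, 0.7, -0.5]
gripper_width: 0.0721
gripper_force: 0.0
```

```bash
python3 -c "
from h import *
im,T=shot('wrist','w14.png'); print(*prof(im,'wrist',T,range(-70,-10,2)))
goals((PK[0],PK[1]+.0015,.025,38))"
```

```text
(-70, 8, 193) (-68, -1, 206) (-66, -3, 200) (-64, 7, 114) (-62, 16, 196) (-60, 18, 199) (-58, 9, 205) (-56, 12, 204) (-54, -2, 210) (-52, -1, 208) (-50, 17, 201) (-48, 18, 181) (-46, 13, 150) (-44, 10, 113) (-42, -2, 79) (-40, -1, 81) (-38, -3, 147) (-36, -2, 139) (-34, -2, 82) (-32, -2, 138) (-30, -2, 84) (-28, -2, 87) (-26, -3, 84) (-24, -2, 84) (-22, -2, 84) (-20, -2, 89) (-18, -2, 85) (-16, -2, 85) (-14, -1, 85) (-12, -2, 96)
[-0.001, 0.002, 0.578] turn -0.002 dist mm 144
```

The last ball is in the pocket.

step_arm --pt "0 0 0.1 0 72" --pt "0 0 0.22 0 72" --pt "0 0 0.34 0 72" --pt "0 0 0.45 0 72" --pt "0 0 0.53 0 72" --pt "0 0 0.57 0 72" --pt "0 0 0.578 0 72" --pt "0 0 0.578 0 72"

```text
time_s: 41.3
tcp_pos: [0.5004, 0.1061, 0.0245]
eef_rot: [180.0, 0.0, 38.0]
contact_force: [-0.0, 0.4, 0.5]
gripper_width: 0.0719
gripper_force: 0.0
```

step_arm --pt "0 0 0 0 40" --pt "0 0 0 0 40" --pt "0 0 0 0 40" --pt "0 0 0 0 40" --pt "0 0 0 0 40"

```text
time_s: 41.72
tcp_pos: [0.5009, 0.1066, 0.0255]
eef_rot: [180.0, -0.1, 38.0]
contact_force: [-2.4, 1.5, 4.7]
gripper_width: 0.055
gripper_force: 20.0
```

step_arm --pt "0 0 -0.06 0 40" --pt "0 0 -0.16 0 40" --pt "0 0 -0.3 0 40" --pt "0 0 -0.42 0 40" --pt "0 0 -0.5 0 40" --pt "0 0 -0.5 0 40"

```text
time_s: 42.22
tcp_pos: [0.5025, 0.107, 0.1542]
eef_rot: [179.9, -0.4, 38.0]
contact_force: [0.3, 1.0, -1.9]
gripper_width: 0.0553
gripper_force: 20.0
```

```bash
python3 -c "
from h import *
goals((.4815,-.0885,.14,0),(.4815,-.0885,.03,0))"
```

```text
[-0.548, 0.564, 0.057] turn 0.634 dist mm 197
[0.0, 0.0, 0.44] turn -0.0 dist mm 110
```

step_arm --pt "-0.09 0.09 0.03 0.1 40" --pt "-0.18 0.18 0.05 0.2 40" --pt "-0.27 0.28 0.05 0.3 40" --pt "-0.36 0.38 0.05 0.4 40" --pt "-0.46 0.48 0.05 0.5 40" --pt "-0.548 0.564 0.05 0.6 40" --pt "-0.548 0.564 0.05 0.634 40" --pt "-0.548 0.564 0.05 0.634 40" --pt "-0.548 0.564 0.05 0.634 40"

```text
time_s: 42.97
tcp_pos: [0.4785, -0.0897, 0.1364]
eef_rot: [-180.0, 0.1, -0.0]
contact_force: [0.5, 1.0, -2.2]
gripper_width: 0.055
gripper_force: 20.0
```

```bash
python3 -c "
from h import *
im,T=shot('wrist','w15.png')
g=cv2.cvtColor(im,cv2.COLOR_BGR2GRAY)
for x in (.6135,.5475): print('pred',proj('wrist',[x,-.0885,.047],T)[0])
c=cv2.HoughCircles(cv2.medianBlur(g,3),cv2.HOUGH_GRADIENT,1,30,param1=80,param2=14,minRadius=22,maxRadius=75); print(np.round(c[0][:6]))
goals((.4815,-.0885,.03,0))"
```

```text
pred [323.46334712   2.96467882]
pred [323.56063579 113.20193888]
[[324. 286.  64.]
 [322. 112.  42.]
 [ 16. 180.  74.]
 [ 88. 176.  34.]
 [510. 172.  66.]
 [392. 322.  60.]]
[0.011, -0.003, 0.426] turn 0.001 dist mm 107
```

Ball 2 is seated: (322,112) against a predicted (323.5,113). Lowering the last ball.

step_arm --pt "0.014 -0.004 0.1 0 40" --pt "0.014 -0.004 0.2 0 40" --pt "0.014 -0.004 0.29 0 40" --pt "0.014 -0.004 0.35 0 40" --pt "0.014 -0.004 0.39 0 40" --pt "0.014 -0.004 0.415 0 40" --pt "0.014 -0.004 0.428 0 40" --pt "0.014 -0.004 0.428 0 40" --pt "0.014 -0.004 0.428 0 40"

```text
time_s: 43.77
tcp_pos: [0.4827, -0.0879, 0.0304]
eef_rot: [-180.0, 0.0, 0.0]
contact_force: [-1.8, 1.1, -1.5]
gripper_width: 0.0551
gripper_force: 20.0
```

step_arm --pt "0 0 0 0 66" --pt "0 0 0 0 66" --pt "0 0 0 0 66" --pt "0 0 -0.05 0 66" --pt "0 0 -0.15 0 66" --pt "0 0 -0.3 0 66" --pt "0 0 -0.45 0 66" --pt "0 0 -0.6 0 66" --pt "0 0 -0.7 0 66"

```text
time_s: 44.52
tcp_pos: [0.4839, -0.0886, 0.2095]
eef_rot: [-180.0, -0.3, -0.0]
contact_force: [2.1, 0.2, 0.0]
gripper_width: 0.0656
gripper_force: 0.0
```

step_arm --pt "0 -0.15 0 0 66" --pt "0 -0.3 0 0 66" --pt "0 -0.45 0 0 66" --pt "0 -0.6 0 0 66" --pt "0 -0.75 0 0 66" --pt "0 -0.9 0 0 66" --pt "0 -1 0 0 66" --pt "0 -1 0 0 66"

```text
time_s: 45.18
tcp_pos: [0.4834, 0.1656, 0.2055]
eef_rot: [-179.9, -0.1, 0.1]
contact_force: [0.3, -0.4, 0.6]
gripper_width: 0.0658
gripper_force: 0.0
```

```bash
python3 -c "
from h import *
print(r.get_state()['tcp_pos'])
a=eyes.capture('top')[130:290,250:480,::-1]; b=eyes.capture('scene')[130:300,150:380,::-1]
im=np.vstack([cv2.resize(a,None,fx=1.7,fy=1.7,interpolation=2),cv2.resize(b,None,fx=1.7,fy=1.7,interpolation=2)])
cv2.imwrite('pics/final.png',im); print(im.shape)"
```

```text
[0.48338595 0.16563125 0.20550781]
(561, 391, 3)
```

View pics/final.png

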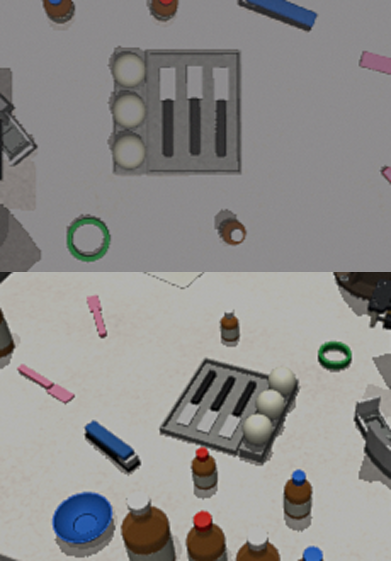

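Final picture: three balls sit in the seats (130,70), (128,110), (130,152). Three spatulas lie parallel in the bay with blades to the far end, and the bottles are upright. Handing in.

```bash
python3 -c "
from plant import workorder
print(workorder.close_job())"
```

```text
the job is handed in; nothing more can be done
None
```

I handed the job in at about 45 s: all three balls are in the tray seats, all three spatulas lie side by side in the bay with blades to the far end, and the amber bottles are upright.

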